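Load the sample drying cabinet and latch it

ROBOT

A 7-joint arm with a two-finger parallel gripper is mounted at the origin on the work surface. World frame = base frame: x ahead of the robot, y to its left, z up, the work surface at z = 0. Lengths are in m, angles in rad, forces in N, time in s.
With the tool pointing down it reaches from about 0.4 to 0.9 m from the base axis. Payload 5.6 kg.
Tool frame: the origin (TCP) lies at the very end of the fingers, on their centre line; the grasp point (between the pads) lies 19 mm behind it; z points along the fingers, y is the line along which they close (so a half turn about z gives the same grasp; the last joint's range is limited). The gripper opens to 92 mm and grips with 3 to 60 N. Pads are 20 mm wide; open, the fingers measure 128 mm over their backs; the gripper's body (75 mm by 189 mm) begins 69 mm behind the grasp point.
Start: joints at [1.076, 0.468, -0.012, 1.603, 0.006, 1.071, -0.056], TCP at [0.284, -0.585, 0.215] pointing down, gripper open.
Joint ranges: [-2.53, 2.53], [-0.31, 2.02], [-1.57, 1.55], [0.28, 2.44], [-1.29, 4.43], [0.15, 1.84], [-2.92, 2.92]. Speed limits (rad/s): [2.57, 2.57, 3.14, 3.14, 3.14, 3.14, 3.14].

INTERFACE

Orientations are given as a unit quaternion [w, x, y, z].
In Python, from workcell import arm gives the robot as it stands.
- The arm moves only by the shell command python3 -m crank 'ROWS' [OPENING] [FORCE]. ROWS is JSON, a list of rows, each an object with "dp": the shift along the world's x, y, z each as a share of 0.025 m, from -1 to 1, a list of three; "angular": the turn, a rotation vector about the world's x, y, z each as a share of 0.1 rad, from -1 to 1, a list of three. In form: [{"dp": [dx, dy, dz], "angular": [wx, wy, wz]}, ...]. A call has 1 to 20 rows; each row shifts and turns the commanded pose from where the row before left it; what a row does not reach is not made up. A row lasts 1/12 s, in which the tool goes at most 41.7 mm and 7.16 degrees, less where a joint would pass 70% of its speed; a pose out of reach is approached as far as the arm can. A call with a number of a shift or a turn outside -1 to 1 is refused whole. A call with a gripper value outside its range is refused whole. OPENING is the opening, from 0 (shut) to 1 (fully open), set as the call begins (- or left out, the last holds). The fingers move at their own pace and stop on an object; FORCE is the grip in N (left out, the last holds). Time passes only in rows, so rows that do not move let the fingers close. It gives the time, the measured TCP pose, the force, the opening and the grip force at its end, in the units of the state.
- arm.read_state(): the state, without advancing time (a new reading comes with each control period).
- arm.grab_frame(name): name is "side" or "top" or "wrist"; returns the picture (400x640x3 uint8, red, green, blue); there is no depth.
- arm.camera_model(name): a dict with "camera_matrix" (3x3 intrinsics, pixels), "k1" (the pictures are not rectified: a ray, as slopes to the right and down, at radius r is drawn at 1 + k1 r^2 times it, then the intrinsics apply), "pose" (4x4, takes a point from camera to world coordinates). Camera axes: x right, y up, looking along -z (the intrinsics and any distortion apply to the point x, -y, -z); pixel columns grow to the right and rows downward; lengths in m; the calibration is good to about 2 mm. A picture is of the moment at which its call begins: read the wrist's pose just before it. camera_model takes no time and is no camera call; for the wrist camera it gives the pose at the moment of the call.
- arm.close_job(): hands the job in; it is judged then, once.
The state is a dict: "t": time; "q": joint angles; "joint_velocities": joint speeds; "effort": joint torques, N m; "position": TCP position; "tool_rot": TCP orientation; "wrist_force": force on the tool from outside, world axes, zero at the start; "moment": the same for the moment, N m; "grip_width": finger opening in m; "gripper_force": force on a finger pad.
Only numpy, scipy, OpenCV 4.12 (cv2) and the standard library are available. Lean on these libraries where they do the work, as an engineer would, in place of code of your own. Each camera call takes 0.05 s, during which the arm holds its last target. There are 200 camera calls.

TASK

Pull the drying cabinet's front door all the way down, draw its tray out and load every sample lying about on the bench: the long tubes into the tray's wider compartment (right as the robot sees it), the squat jars into the narrower one. Slide the tray fully home, push the door fully up, never against a tray that is still out, and only then press the latch lever on the cabinet's top down until it stays down. Leave the beaker, the flask and the timer where they are.

Things in the scene. Friction and masses are not known exactly. Their poses are not given: they have to be found in the camera images.
- hinge (a point): fixed point of the white cabinet (400 mm wide, 240 mm deep, top 215 mm above the bench): middle of its front plane, on the door's hinge line, 65 mm above the bench. Axes: x into the cabinet (away from the robot), y along the hinge to the left, z up
- door (a joint): cabinet door, a shallow pan 390 wide, 150 high and 50 deep (its outer face 50 mm in front of the cabinet's front plane when shut), hinged along its lower rear edge on the hinge line; 0 = shut (upright), 1.57 = open, flat towards the robot, its outer face down, 15 mm above the bench. It stays where it is left (stiff hinge, about 2 to 7 N at the bar)
- door_bar (a point): point on the door's handle bar, a steel rod 16 in diameter that runs 200 mm along y (100 mm either way from this point, between two end posts), 42 mm beyond the door's top edge, so 192 mm from the hinge line along the door and 10 mm in front of the hinge line when shut (257 mm above the bench); open it lies 55 mm above the bench. Axes turn with the door (y along the bar)
- tray (a joint): sliding tray (165 x 366 mm, underside 70 mm above the bench): 0 = fully in the cabinet, 0.155 = fully out towards the robot. About 2 N. It can come out only over the open door
- tray_fin (a point): middle of the upright grip fin on the tray's front: black, 12 mm thick (y), 28 long (x), its top 15 mm above this point, which is 105 mm above the bench and 14 mm in front of the cabinet's front plane with the tray in. Pinch it across y with the tool tilted 20 to 40 degrees (leaning back to the robot) to clear the cabinet's top edge; it may straighten up as the tray comes out
- latch (a joint): sprung latch lever on the cabinet's top, on the left; 0 = up, 0.42 = fully down. It springs up if let go before about 0.3, beyond that it snaps down and stays. Needs about 7 N at its pad
- latch_pad (a point): centre of the upper face of the lever's black press pad (45 x 45 mm). The lever's pivot is about 98 mm further in (+x of the hinge frame); the pad moves down about 40 mm
- tube_bay (a point): centre of the floor of the tray's wider compartment (on the right, -y), inside 157 mm along x, 207 mm along y, walls 18 mm above its floor, for the tubes. Moves with the tray; with the tray fully out it is 70 mm in front of the hinge line; 74 mm above the bench. Axes as the cabinet's
- jar_bay (a point): the same for the narrower compartment (on the left, +y), inside 157 mm along x, 149 mm along y, walls 18 mm above the floor, for the jars
- tube1_mid (a point): middle of a sample tube (may be absent), 105 mm long and 32 in diameter, lying on its side; x runs along the tube to its six-sided green cap, 32 across flats, the other end is conical; this point is on its axis, 16 mm above the bench as it lies. It hardly rolls
- tube2_mid (a point): middle of a sample tube (may be absent), 105 mm long and 32 in diameter, lying on its side; x runs along the tube to its six-sided green cap, 32 across flats, the other end is conical; this point is on its axis, 16 mm above the bench as it lies. It hardly rolls
- tube3_mid (a point): middle of a sample tube (may be absent), 105 mm long and 32 in diameter, lying on its side; x runs along the tube to its six-sided green cap, 32 across flats, the other end is conical; this point is on its axis, 16 mm above the bench as it lies. It hardly rolls
- jar1_mid (a point): middle of a squat round jar (may be absent), 46 in diameter, 57 high, with green lid; z runs along its axis to the lid; this point is 28.5 mm above its underside. Starts upright; need not stay so
- jar2_mid (a point): middle of a squat round jar (may be absent), 46 in diameter, 57 high, with green lid; z runs along its axis to the lid; this point is 28.5 mm above its underside. Starts upright; need not stay so
- beaker: glass beaker, 54 in diameter, 70 high, stands among the samples; origin under its centre. Leave alone
- flask: small conical flask, 52 wide, 74 high, standing on the bench to the left; origin under its centre. Leave alone
- timer: white bench timer, 46 x 46 x 20 mm, on the bench to the right; origin under its centre. Leave alone

How it is judged:
On the way, in this order (a step that is already met when the one before it is completed fails the run):
1. the door is pulled all the way down (value of joint door above 1.45 rad), for 0.2 s.
2. every sample is in its compartment, the tray is in, the door is fully up, the latch still up (x of tube1_mid in the frame of tube_bay between -0.075 and 0.075 m and y of tube1_mid in the frame of tube_bay between -0.098 and 0.098 m and z of tube1_mid in the frame of tube_bay between 0 and 0.06 m and x of tube2_mid in the frame of tube_bay between -0.075 and 0.075 m and y of tube2_mid in the frame of tube_bay between -0.098 and 0.098 m and z of tube2_mid in the frame of tube_bay between 0 and 0.06 m and x of tube3_mid in the frame of tube_bay between -0.075 and 0.075 m and y of tube3_mid in the frame of tube_bay between -0.098 and 0.098 m and z of tube3_mid in the frame of tube_bay between 0 and 0.06 m and x of jar1_mid in the frame of jar_bay between -0.07 and 0.07 m and y of jar1_mid in the frame of jar_bay between -0.07 and 0.07 m and z of jar1_mid in the frame of jar_bay between 0 and 0.06 m and x of jar2_mid in the frame of jar_bay between -0.07 and 0.07 m and y of jar2_mid in the frame of jar_bay between -0.07 and 0.07 m and z of jar2_mid in the frame of jar_bay between 0 and 0.06 m and value of joint tray below 0.01 m and value of joint door below 0.06 rad and value of joint latch below 0.3 rad), for 0.2 s.
3. the latch lever stays down (value of joint latch above 0.38 rad), for 0.3 s.
At the end, for the whole second after the job is handed in: All tubes in the tray's wider compartment and all jars in the narrower one (middle of each within the walls and less than 60 mm above the floor), at rest, the tray in within 10 mm, the door shut within 0.06 rad, the latch lever held down (above 0.38 rad) (x of tube1_mid in the frame of tube_bay between -0.075 and 0.075 m and y of tube1_mid in the frame of tube_bay between -0.098 and 0.098 m and z of tube1_mid in the frame of tube_bay between 0 and 0.06 m and x of tube2_mid in the frame of tube_bay between -0.075 and 0.075 m and y of tube2_mid in the frame of tube_bay between -0.098 and 0.098 m and z of tube2_mid in the frame of tube_bay between 0 and 0.06 m and x of tube3_mid in the frame of tube_bay between -0.075 and 0.075 m and y of tube3_mid in the frame of tube_bay between -0.098 and 0.098 m and z of tube3_mid in the frame of tube_bay between 0 and 0.06 m and x of jar1_mid in the frame of jar_bay between -0.07 and 0.07 m and y of jar1_mid in the frame of jar_bay between -0.07 and 0.07 m and z of jar1_mid in the frame of jar_bay between 0 and 0.06 m and x of jar2_mid in the frame of jar_bay between -0.07 and 0.07 m and y of jar2_mid in the frame of jar_bay between -0.07 and 0.07 m and z of jar2_mid in the frame of jar_bay between 0 and 0.06 m and value of joint tray below 0.01 m and value of joint door below 0.06 rad and value of joint latch above 0.38 rad and linear speed of each of tube1, tube2, tube3, jar1, jar2 below 0.03 m/s); the robot touches nothing.
It fails at once if the beaker is moved more than 30 mm (distance of beaker from where it was at the start of the episode above 0.03 m).
It fails at once if the flask is moved more than 30 mm (distance of flask from where it was at the start of the episode above 0.03 m).
It fails at once if the timer is moved more than 30 mm (distance of timer from where it was at the start of the episode above 0.03 m).
It fails at once if the door is raised against a tray that is out (value of joint tray above 0.03 m and value of joint door below 1.2 rad).
Of tube1, tube2, tube3 only 1 to 3 are there at a start; the rules pass over those that are not, and their reading is None.
Of jar1, jar2 only 1 to 2 are there at a start; the rules pass over those that are not, and their reading is None.
At some moment in a run one of tube1, tube2, tube3, jar1, jar2 may be knocked a few centimetres aside while the robot is not near it.
Once in a run the grip may slacken for a moment while it holds something.
It also fails if it takes over 210 s, if anything falls off the work surface, if the arm or the gripper's body presses on something with over 40 N, if the wrist force passes 120 N, or if a joint passes its speed limit or range.

## Working session

There is one attempt and no reset: what is moved stays moved. The work goes in short steps, Python scripts to look and compute and a shell command to move; the robot and the scene stay as the last step left them, time stands still between calls to the robot, and variables do not carry over. Pictures are saved under pics/ and viewed, at most 17 in all, crops included, and the job is handed in when it is done.

```bash
mkdir -p pics; ls
cat > h.py <<'E'
import numpy as np, cv2
from workcell import arm
from scipy.spatial.transform import Rotation as R
def snap(n,f=None):
    cm=arm.camera_model(n); im=arm.grab_frame(n)[:,:,::-1].copy()
    if f: cv2.imwrite('pics/'+f+'.png',im)
    return im,cm
def ray(cm,px):
    K=np.array(cm['camera_matrix']);T=np.array(cm['pose']);k=cm['k1']
    d=np.array([[px[0],px[1]]],float).reshape(1,1,2)
    u=cv2.undistortPoints(d,K,np.array([k,0,0,0.]))[0,0]
    v=T[:3,:3]@np.array([u[0],-u[1],-1]); return T[:3,3],v/np.linalg.norm(v)
def plane(cm,px,z):
    o,v=ray(cm,px); return o+v*(z-o[2])/v[2]
def tri(l):
    A=np.zeros((3,3));b=np.zeros(3);rs=[ray(c,p) for c,p in l]
    for o,v in rs: M=np.eye(3)-np.outer(v,v);A+=M;b+=M@o
    x=np.linalg.solve(A,b); return x,[round(float(np.linalg.norm((np.eye(3)-np.outer(v,v))@(x-o)))*1000,1) for o,v in rs]
def proj(cm,P):
    K=np.array(cm['camera_matrix']);T=np.array(cm['pose']);p=T[:3,:3].T@(np.array(P)-T[:3,3])
    u=np.array([p[0],-p[1]])/-p[2];u=u*(1+cm['k1']*(u@u));return (K@np.r_[u,1])[:2]
def blobs(im,lo,hi,mn=40):
    m=cv2.inRange(cv2.cvtColor(im,cv2.COLOR_BGR2HSV),lo,hi);n,l,s,c=cv2.connectedComponentsWithStats(m)
    return [(c[i].round(1).tolist(),s[i].tolist()) for i in range(1,n) if s[i][4]>mn],m
E
python3 - <<'E'
from h import *
for n in('side','top','wrist'):
    im,cm=snap(n,n+'0');print(n,np.round(cm['pose'],3).tolist(),np.round(cm['camera_matrix'],1).tolist(),cm['k1'])
    print(blobs(im,(40,70,40),(85,255,255))[0])
s=arm.read_state();print(s['tool_rot'],s['t'],s['grip_width'])
E
```

```text
pics
side [[-0.128, 0.941, -0.314, 0.248], [-0.992, -0.122, 0.038, 0.039], [-0.002, 0.316, 0.949, 1.232], [0.0, 0.0, 0.0, 1.0]] [[382.6, 0.0, 320.0], [0.0, 382.6, 197.6], [0.0, 0.0, 1.0]] 0.020665541429908965
[([427.9, 189.6], [422, 185, 13, 11, 92]), ([201.3, 226.7], [193, 219, 17, 16, 215]), ([424.1, 234.2], [418, 230, 14, 10, 103]), ([225.7, 253.9], [219, 250, 14, 10, 105]), ([187.7, 277.3], [179, 269, 18, 18, 240]), ([21.4, 347.0], [0, 325, 47, 46, 1539])]
top [[-0.017, 0.983, -0.182, 0.356], [-1.0, -0.016, 0.006, 0.013], [0.003, 0.182, 0.983, 1.605], [0.0, 0.0, 0.0, 1.0]] [[424.3, 0.0, 325.5], [0.0, 424.3, 192.7], [0.0, 0.0, 1.0]] -0.040772298664706136
[([424.2, 195.7], [418, 192, 13, 9, 81]), ([224.4, 208.0], [217, 201, 16, 16, 178]), ([243.4, 232.8], [238, 229, 12, 8, 85]), ([414.6, 235.1], [409, 231, 12, 9, 87]), ([210.8, 249.9], [204, 243, 15, 15, 183]), ([73.1, 290.1], [47, 274, 55, 33, 1325]), ([589.1, 327.5], [560, 306, 56, 42, 1298])]
wrist [[0.436, 0.874, 0.217, 0.343], [-0.9, 0.423, 0.103, -0.555], [-0.001, -0.24, 0.971, 0.384], [0.0, 0.0, 0.0, 1.0]] [[344.8, 0.0, 320.9], [0.0, 344.8, 202.9], [0.0, 0.0, 1.0]] -0.03472601092051278
[]
[-6.57008293e-04  9.74598870e-01  2.23956615e-01 -2.12517172e-04] 0.15 0.09204347016196882
```

View pics/top0.png

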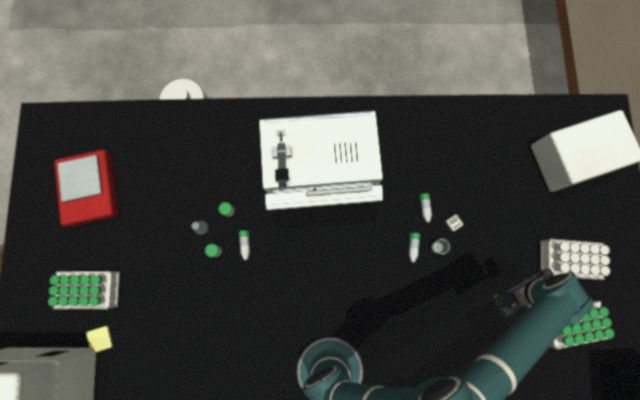

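View pics/side0.png

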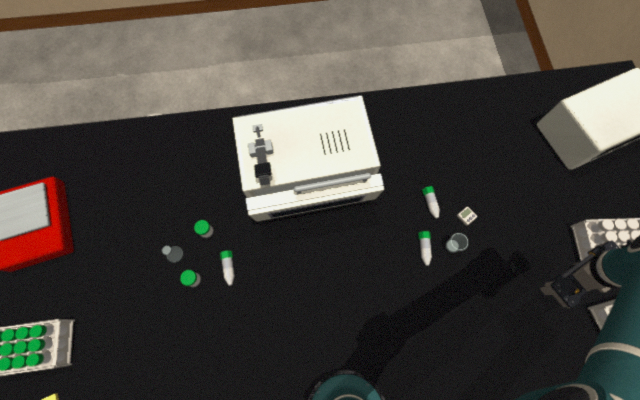

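The top view shows the cabinet at (320,160) with its bar at (340,189). Tubes are at (426,208), (414,247) and (244,245), and jars at (225,208) and (211,250). The beaker is at (441,246), the flask at (198,228) and the timer at (455,222).

Run:
```python
from h import *
t=cv2.imread('pics/top0.png');s=cv2.imread('pics/side0.png')
a=cv2.resize(t[100:220,245:395],None,fx=4,fy=4,interpolation=cv2.INTER_CUBIC)
b=cv2.resize(s[90:225,225:390],None,fx=4,fy=4,interpolation=cv2.INTER_CUBIC)[:,:]
cv2.imwrite('pics/ca.png',a);cv2.imwrite('pics/cb.png',b)
ct,cs=arm.camera_model('top'),arm.camera_model('side')
# samples: green centroids triangulated
G={'tA':([424.2,195.7],[427.9,189.6]),'tB':([414.6,235.1],[424.1,234.2]),'tC':([243.4,232.8],[225.7,253.9]),'jA':([224.4,208.],[201.3,226.7]),'jB':([210.8,249.9],[187.7,277.3])}
for k,(p,q) in G.items(): print(k,[np.round(x,4).tolist() for x in tri([(ct,p),(cs,q)])])
for n,im,cm in(('top',t,ct),('side',s,cs)):
    m=cv2.inRange(cv2.cvtColor(im,cv2.COLOR_BGR2HSV),(0,0,90),(180,60,255))
    g=blobs(im,(40,70,40),(85,255,255))[1]
    N,l,st,c=cv2.connectedComponentsWithStats(m|g)
    for i in range(1,N):
        if 80<st[i][4]<700 and 150<c[i][0]<480 and c[i][1]>170:
            pts=np.argwhere(l==i)[:,::-1].astype(np.float32);W=np.array([plane(cm,p,0.016)[:2] for p in pts]);mu=(W.max(0)+W.min(0))/2
            u=np.linalg.svd(W-W.mean(0))[2][0];pr=(W-W.mean(0))@u;pw=(W-W.mean(0))@[-u[1],u[0]]
            mid=W.mean(0)+u*(pr.max()+pr.min())/2+np.array([-u[1],u[0]])*(pw.max()+pw.min())/2
            print(n,c[i].round(0),st[i][4],'mid',mid.round(4),'ang',np.degrees(np.arctan2(u[1],u[0])).round(1),'len',np.ptp(pr).round(3),np.ptp(pw).round(3))
```

```text
tA [[0.6306, -0.3723, 0.0195], [0.8, 0.8]]
tB [[0.4816, -0.3266, 0.0221], [0.4, 0.4]]
tC [[0.5026, 0.3147, 0.0077], [0.8, 0.8]]
jA [[0.5936, 0.381, 0.0392], [1.3, 1.3]]
jB [[0.4393, 0.4283, 0.0349], [1.4, 1.4]]
top [426. 206.] 272 mid [ 0.5883 -0.3759] ang -175.4 len 0.116 0.046
top [225. 208.] 192 mid [0.5939 0.3845] ang -135.6 len 0.061 0.056
top [454. 222.] 188 mid [ 0.5288 -0.4811] ang -85.4 len 0.063 0.06
top [244. 243.] 281 mid [0.4604 0.3102] ang -175.2 len 0.113 0.042
top [414. 245.] 282 mid [ 0.4404 -0.3221] ang 172.8 len 0.116 0.043
top [438. 247.] 129 mid [ 0.4417 -0.4179] ang 163.2 len 0.055 0.053
top [211. 250.] 190 mid [0.4391 0.4325] ang -100.3 len 0.059 0.054
top [359. 367.] 114 mid [ 0.0168 -0.1039] ang -172.4 len 0.104 0.021
top [300. 372.] 119 mid [0.0041 0.1038] ang -178.5 len 0.099 0.025
top [476. 391.] 151 mid [-0.0755 -0.5203] ang -133.2 len 0.088 0.025
side [431. 200.] 317 mid [ 0.5896 -0.3768] ang -175.5 len 0.114 0.042
side [467. 215.] 214 mid [ 0.5273 -0.481 ] ang -54.1 len 0.05 0.049
side [202. 228.] 257 mid [0.5962 0.3823] ang -136.5 len 0.066 0.052
side [425. 246.] 351 mid [ 0.4403 -0.3236] ang 172.7 len 0.113 0.042
side [455. 244.] 176 mid [ 0.4411 -0.427 ] ang 119.7 len 0.073 0.054
side [227. 265.] 358 mid [0.4591 0.3085] ang -175.2 len 0.113 0.042
side [189. 278.] 280 mid [0.4404 0.4283] ang 59.7 len 0.065 0.053
```

View pics/ca.png

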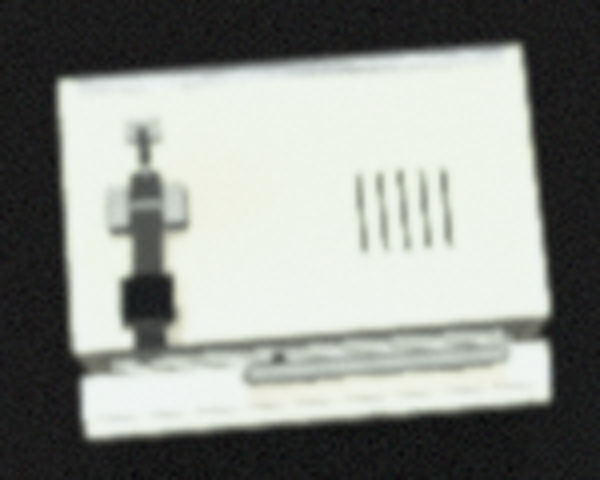

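View pics/cb.png

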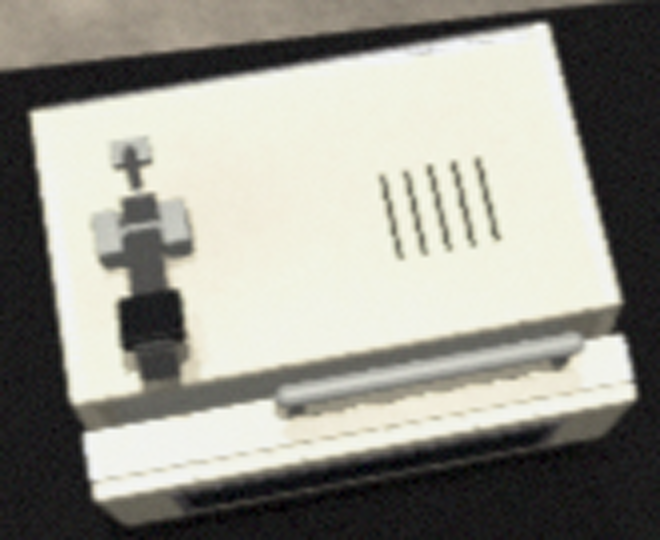

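The crops show the cabinet's top corners, the bar (crop A (248,373)-(507,347), crop B (280,399)-(582,343)) and the pad (A (147,300), B (151,318)).

Run:
```python
from h import *
ct,cs=arm.camera_model('top'),arm.camera_model('side')
P={'FL':((75,355),(75,402)),'FR':((549,318),(620,302)),'BL':((58,80),(32,112)),'BR':((521,45),(547,24)),'barL':((248,373),(280,399)),'barR':((507,347),(582,343)),'pad':((147,300),(151,318))}
o={}
for k,(a,b) in P.items():
    A=(np.array(a)+.5)/4-.5+[245,100];B=(np.array(b)+.5)/4-.5+[225,90]
    x,e=tri([(ct,A),(cs,B)]);o[k]=x;h=.257 if 'bar' in k else .215
    print(k,x.round(4),e,plane(ct,A,h)[:2].round(4),plane(cs,B,h)[:2].round(4))
for a,b in(('FL','FR'),('BL','BR'),('barL','barR'),('BL','FL'),('BR','FR')):
    d=o[b]-o[a];print(a,b,np.linalg.norm(d[:2]).round(4),np.degrees(np.arctan2(d[1],d[0])).round(1))
```

```text
FL [0.6277 0.2079 0.2311] [1.7, 1.7] [0.6308 0.212 ] [0.634  0.2089]
FR [ 0.6523 -0.1819  0.2329] [0.6, 0.6] [ 0.6559 -0.185 ] [ 0.6598 -0.1853]
BL [0.8778 0.2298 0.201 ] [1.6, 1.6] [0.8725 0.2293] [0.8693 0.2256]
BR [ 0.9027 -0.1728  0.2027] [0.3, 0.3] [ 0.898  -0.1709] [ 0.8948 -0.1705]
barL [0.6082 0.0657 0.2412] [0.9, 0.9] [0.6054 0.066 ] [0.6024 0.0644]
barR [ 0.6293 -0.1495  0.2239] [1.8, 1.8] [ 0.6234 -0.144 ] [ 0.6161 -0.1449]
pad [0.661  0.1441 0.2838] [1.0, 1.0] [0.6768 0.1519] [0.691  0.1506]
FL FR 0.3906 -86.4
BL BR 0.4034 -86.5
barL barR 0.2162 -84.4
BL FL 0.251 -175.0
BR FR 0.2506 -177.9
```

```bash
python3 -m crank '[{"dp":[0.5,0.6,1],"angular":[0,0,0.6]},{"dp":[0.5,0.8,1],"angular":[0,0,0.6]},{"dp":[0.5,0.9,1],"angular":[0,0,0.6]},{"dp":[0.5,0.9,1],"angular":[0,0,0.6]},{"dp":[0.55,0.95,0.6],"angular":[0,0,0.6]},{"dp":[0.55,0.95,0],"angular":[0,0,0.6]},{"dp":[0.55,0.95,0],"angular":[0,0,0.6]},{"dp":[0.55,0.95,0],"angular":[0,0,0.6]},{"dp":[0.55,0.95,0],"angular":[0,0,0.6]},{"dp":[0.55,0.95,0],"angular":[0,0,0.6]},{"dp":[0.55,0.95,0],"angular":[0,0,0.6]},{"dp":[0.55,0.95,0],"angular":[0,0,0.6]},{"dp":[0.55,0.95,0],"angular":[0,0,0.6]},{"dp":[0.55,0.95,0],"angular":[0,0,0.6]},{"dp":[0.55,0.95,0],"angular":[0,0,0.6]},{"dp":[0.55,0.95,0],"angular":[0,0,0.6]},{"dp":[0.55,0.95,0],"angular":[0,0,0.6]},{"dp":[0.55,0.95,0],"angular":[0,0,0.6]},{"dp":[0.55,0.95,0],"angular":[0,0,0.6]},{"dp":[0.55,0.95,0],"angular":[0,0,0.4]}]' 1 10
python3 -m crank '[{"dp":[0.6,0.9,0],"angular":[0,0,0]},{"dp":[0.6,0.9,0],"angular":[0,0,0]},{"dp":[0.6,0.9,0],"angular":[0,0,0]},{"dp":[0.5,0.4,0],"angular":[0,0,0]},{"dp":[0,0,0],"angular":[0,0,0]}]'
python3 - <<'E'
from h import *
snap('wrist','w1');s=arm.read_state();print(s['position'],np.round(R.from_quat(np.roll(s['tool_rot'],-1)).as_matrix(),3),np.round(s['q'],2))
E
```

```text
t: 1.82
position: [0.5533, -0.1225, 0.3274]
tool_rot: [-0.002, 0.683, 0.73, -0.001]
wrist_force: [-0.1, 0.7, 0.2]
grip_width: 0.0919
gripper_force: 0.0
t: 2.23
position: [0.6117, -0.0423, 0.327]
tool_rot: [-0.002, 0.683, 0.731, 0.0]
wrist_force: [-0.2, -0.4, -0.4]
grip_width: 0.092
gripper_force: 0.0
[ 0.61078667 -0.04467566  0.32714621] [[-0.066  0.998 -0.004]
 [ 0.998  0.066  0.001]
 [ 0.002 -0.003 -1.   ]] [ 0.39  0.37 -0.49  1.54  0.18  1.29 -0.06]
```

View pics/w1.png

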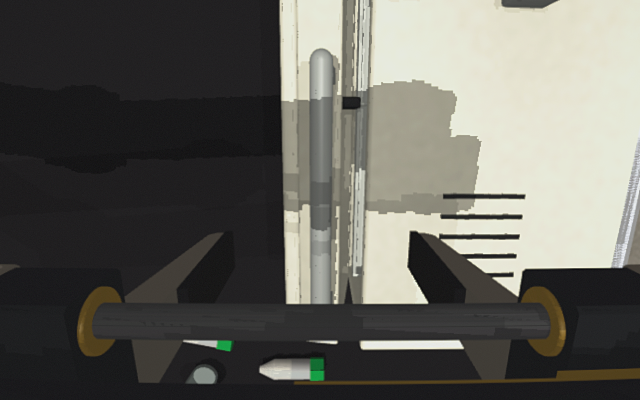

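The wrist view shows the bar vertical at column 320, centred between the fingers, with the fin in the gap at (350,102). I'll descend and pinch.

```bash
python3 -m crank '[{"dp":[0,0,-0.7],"angular":[0,0,0]},{"dp":[0,0,-0.8],"angular":[0,0,0]},{"dp":[0,0,-0.8],"angular":[0,0,0]},{"dp":[0,0,-0.8],"angular":[0,0,0]},{"dp":[0,0,-0.4],"angular":[0,0,0]}]' 0.6
python3 -m crank '[{"dp":[0,0,0],"angular":[0,0,0]},{"dp":[0,0,0],"angular":[0,0,0]},{"dp":[0,0,0],"angular":[0,0,0]},{"dp":[0,0,0],"angular":[0,0,0]},{"dp":[0,0,0],"angular":[0,0,0]},{"dp":[0,0,0],"angular":[0,0,0]},{"dp":[0,0,0],"angular":[0,0,0]},{"dp":[0,0,0],"angular":[0,0,0]}]' 0 12
```

```text
t: 2.7
position: [0.6086, -0.0486, 0.2385]
tool_rot: [-0.002, 0.686, 0.728, -0.002]
wrist_force: [-0.3, 0.8, -0.5]
grip_width: 0.0606
gripper_force: 0.0
t: 3.37
position: [0.6115, -0.0473, 0.2427]
tool_rot: [0.0, 0.685, 0.728, 0.0]
wrist_force: [0.0, -0.3, 2.6]
grip_width: 0.0155
gripper_force: 12.0
```

```bash
python3 -m crank '[{"dp":[-0.67,-0.04,-0.16],"angular":[0,0,0]},{"dp":[-0.655,-0.04,-0.22],"angular":[0,0,0]},{"dp":[-0.63,-0.04,-0.28],"angular":[0,0,0]},{"dp":[-0.60,-0.04,-0.34],"angular":[0,0,0]},{"dp":[-0.57,-0.035,-0.39],"angular":[0,0,0]},{"dp":[-0.53,-0.035,-0.44],"angular":[0,0,0]},{"dp":[-0.49,-0.03,-0.49],"angular":[0,0,0]},{"dp":[-0.45,-0.03,-0.53],"angular":[0,0,0]}]'
python3 -m crank '[{"dp":[-0.4,-0.025,-0.57],"angular":[0,0,0]},{"dp":[-0.345,-0.02,-0.6],"angular":[0,0,0]},{"dp":[-0.29,-0.02,-0.63],"angular":[0,0,0]},{"dp":[-0.23,-0.015,-0.65],"angular":[0,0,0]},{"dp":[-0.17,-0.01,-0.67],"angular":[0,0,0]},{"dp":[-0.11,-0.01,-0.68],"angular":[0,0,0]},{"dp":[-0.05,0,-0.69],"angular":[0,0,0]},{"dp":[0,0,-0.5],"angular":[0,0,0]},{"dp":[0,0,0],"angular":[0,0,0]},{"dp":[0,0,0],"angular":[0,0,0]}]'
python3 - <<'E'
from h import *
snap('side','s2');snap('top','t2')
E
```

```text
t: 4.03
position: [0.4977, -0.0543, 0.1717]
tool_rot: [0.002, 0.685, 0.728, 0.002]
wrist_force: [2.7, 0.6, 2.0]
grip_width: 0.0157
gripper_force: 12.0
t: 4.87
position: [0.4571, -0.0568, 0.0459]
tool_rot: [0.0, 0.685, 0.728, 0.0]
wrist_force: [3.4, -0.1, -6.2]
grip_width: 0.0154
gripper_force: 12.0
```

View pics/s2.png

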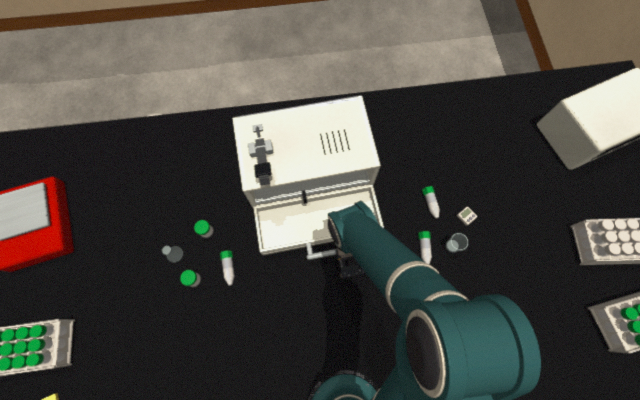

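The side view shows the door flat and the fin at about (304,196). I'll release and rise while turning, then locate the fin.

```bash
python3 -m crank '[{"dp":[0,0,0],"angular":[0,0,0]},{"dp":[0,0,0],"angular":[0,0,0]},{"dp":[0,0,0],"angular":[0,0,0]},{"dp":[0,0,0.5],"angular":[0,0,0]},{"dp":[0,0,1],"angular":[0,0,0]},{"dp":[0,0,1],"angular":[0,0,0]},{"dp":[0,0,1],"angular":[0,0,0]},{"dp":[0,0,1],"angular":[0,0,0]}]' 0.33
python3 -m crank '[{"dp":[0,0.1,1],"angular":[0,-0.3,-1]},{"dp":[0,0.1,1],"angular":[0,-0.3,-1]},{"dp":[0,0.1,1],"angular":[0,-0.3,-1]},{"dp":[0,0.1,0.5],"angular":[0,-0.3,-1]},{"dp":[0,0.1,0],"angular":[0,-0.3,-1]},{"dp":[0,0.1,0],"angular":[0,-0.3,-1]},{"dp":[0,0.1,0],"angular":[0,-0.3,-1]},{"dp":[0,0.1,0],"angular":[0,-0.3,-1]},{"dp":[0,0.1,0],"angular":[0,-0.3,-1]},{"dp":[0,0.1,0],"angular":[0,-0.3,-1]},{"dp":[0,0.1,0],"angular":[0,-0.3,-1]},{"dp":[0,0.1,0],"angular":[0,-0.3,-1]},{"dp":[0,0.1,0],"angular":[0,-0.3,-1]},{"dp":[0,0.1,0],"angular":[0,-0.3,-1]},{"dp":[0,0.1,0],"angular":[0,-0.3,-1]},{"dp":[0,0.1,0],"angular":[0,-0.3,-0.7]},{"dp":[0,0,0],"angular":[0,0,0]}]' 0.6
python3 - <<'E'
from h import *
ct,cs=arm.camera_model('top'),arm.camera_model('side')
fin0=np.array([.631,.012,.105]);
for f,cm in(('t2',ct),('s2',cs)):
    im=cv2.imread(f'pics/{f}.png');p=proj(cm,fin0).round().astype(int);print(f,p)
snap('wrist','w3');w=cv2.imread('pics/w3.png');a=arm.camera_model('wrist')
print(proj(a,fin0));s=arm.read_state();print(s['position'],np.round(R.from_quat(np.roll(s['tool_rot'],-1)).as_matrix(),3),np.round(s['q'],2))
t=cv2.imread('pics/t2.png')
cv2.imwrite('pics/c3.png',np.hstack([cv2.resize(t[150:250,255:395],(560,400)),]))
E
```

```text
t: 5.63
position: [0.4558, -0.057, 0.16]
tool_rot: [-0.0, 0.685, 0.728, -0.0]
wrist_force: [0.1, -0.7, -1.1]
grip_width: 0.0304
gripper_force: 0.0
t: 7.05
position: [0.4558, -0.0159, 0.246]
tool_rot: [0.153, 0.977, 0.017, 0.148]
wrist_force: [-0.6, 0.5, -0.2]
grip_width: 0.0552
gripper_force: 0.0
t2 [323 193]
s2 [314 195]
[242.89513315  48.34895793]
[ 0.45592033 -0.01652356  0.24604491] [[ 0.956 -0.009  0.295]
 [ 0.082 -0.952 -0.294]
 [ 0.283  0.305 -0.909]] [ 0.33  0.01 -0.63  2.2   0.54  0.8  -2.19]
```

View pics/w3.png

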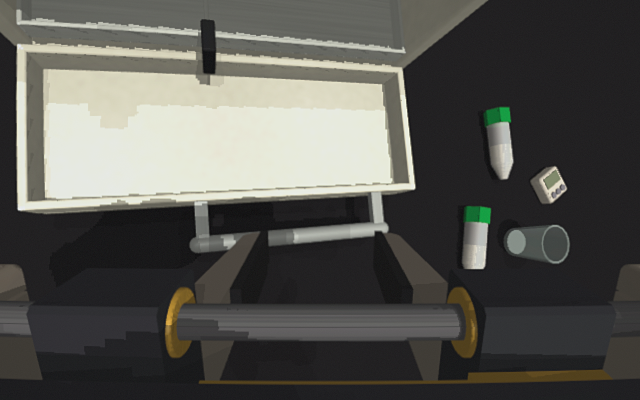

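The wrist view shows the open door, the fin at (208,46) and the right-hand tubes and beaker. The tilt came out skewed, so I'll compute the correction.

```bash
cat >> h.py <<'E'
A0=np.radians(3.7)
def des(tilt,yaw=A0):  # tool x along yaw, leaned back by tilt
    return R.from_euler('z',yaw)*R.from_euler('y',-tilt)*R.from_matrix(np.diag([1,-1,-1.]))
def go(p,tilt=0,yaw=A0):
    s=arm.read_state();q=R.from_quat(np.roll(s['tool_rot'],-1))
    print('pos',np.round(s['position'],4),'dp/25mm',np.round((np.array(p)-s['position'])/.025,2),'rot/.1',np.round((des(tilt,yaw)*q.inv()).as_rotvec()/.1,2),'q',np.round(s['q'],2))
E
python3 - <<'E'
from h import *
cw,cs,ct=[arm.camera_model(n) for n in('wrist','side','top')]
w=cv2.imread('pics/w3.png');s=cv2.imread('pics/s2.png');t=cv2.imread('pics/t2.png')
def dark(im,x0,y0,x1,y1,th=60):
    m=(im[y0:y1,x0:x1].max(2)<th).astype(np.uint8);n,l,st,c=cv2.connectedComponentsWithStats(m)
    return [((c[i]+[x0,y0]).round(1),st[i].tolist()) for i in range(1,n) if st[i][4]>8]
print(dark(w,195,14,222,85),dark(s,296,183,312,210,90),dark(t,300,180,335,205,90))
x,e=tri([(cw,(208,46)),(cs,(304.3,196.5))]);print(x.round(4),e)
fx=np.array([x[0],x[1]]);u=np.array([np.cos(A0),np.sin(A0)])
print((fx-[.645,.012])@u,(fx-[.645,.012])@[-u[1],u[0]])
go([.585,x[1],.16],.52)
E
```

```text
[(array([208. ,  45.5]), [6, 5, 15, 55, 714])] [(array([303.7, 196.5]), [5, 7, 6, 14, 51])] [(array([314.2, 193.5]), [13, 10, 4, 8, 22])]
[0.6332 0.042  0.0966] [1.0, 1.0]
-0.009850945326683992 0.030742227871721556
pos [ 0.4559 -0.0165  0.246 ] dp/25mm [ 5.16  2.34 -3.44] rot/.1 [ 3.15 -2.08  1.07] q [ 0.33  0.01 -0.63  2.2   0.54  0.8  -2.19]
```

```bash
python3 -m crank '[{"dp":[0.7,0.3,-0.4],"angular":[0.39,-0.26,0.13]},{"dp":[0.7,0.3,-0.4],"angular":[0.39,-0.26,0.13]},{"dp":[0.7,0.3,-0.4],"angular":[0.39,-0.26,0.13]},{"dp":[0.7,0.3,-0.4],"angular":[0.39,-0.26,0.13]},{"dp":[0.7,0.3,-0.4],"angular":[0.39,-0.26,0.13]},{"dp":[0.7,0.3,-0.4],"angular":[0.39,-0.26,0.13]},{"dp":[0.7,0.25,-0.4],"angular":[0.39,-0.26,0.13]},{"dp":[0.7,0.25,-0.4],"angular":[0.39,-0.26,0.13]},{"dp":[0,0,0],"angular":[0,0,0]},{"dp":[0,0,0],"angular":[0,0,0]}]' 0.6
python3 - <<'E'
from h import *
im,cm=snap('wrist','w4')
print(proj(cm,[.630,.042,.12]))
m=(im.max(2)<60).astype(np.uint8)
go([.6375,.0425,.0965],.5236)
E
```

```text
t: 7.93
position: [0.5959, 0.0391, 0.1653]
tool_rot: [-0.006, 0.966, 0.028, 0.256]
wrist_force: [-0.2, 0.7, 0.5]
grip_width: 0.0551
gripper_force: 0.0
[319.10132719 207.70544195]
pos [0.596  0.0398 0.1661] dp/25mm [ 1.66  0.11 -2.78] rot/.1 [ 0.03 -0.05  0.07] q [ 0.31  0.29 -0.51  2.16  0.78  0.27 -2.37]
```

View pics/w4.png

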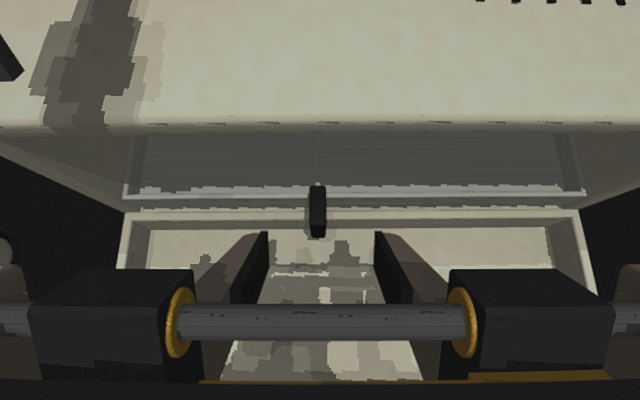

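The fin is at (318,210), between the fingers and as predicted. I'll approach and pinch.

```bash
python3 -m crank '[{"dp":[0.33,0.02,-0.55],"angular":[0,0,0]},{"dp":[0.33,0.02,-0.55],"angular":[0,0,0]},{"dp":[0.33,0.02,-0.55],"angular":[0,0,0]},{"dp":[0.33,0.02,-0.55],"angular":[0,0,0]},{"dp":[0.33,0.02,-0.55],"angular":[0,0,0]},{"dp":[0,0,0],"angular":[0,0,0]}]' 0.5
python3 -m crank '[{"dp":[0,0,0],"angular":[0,0,0]},{"dp":[0,0,0],"angular":[0,0,0]},{"dp":[0,0,0],"angular":[0,0,0]},{"dp":[0,0,0],"angular":[0,0,0]},{"dp":[0,0,0],"angular":[0,0,0]},{"dp":[0,0,0],"angular":[0,0,0]},{"dp":[0,0,0],"angular":[0,0,0]}]' 0 25
python3 -c "
from h import *
go([.46,.03,.0965],.5236)"
```

```text
t: 8.48
position: [0.6376, 0.0431, 0.0964]
tool_rot: [-0.006, 0.966, 0.029, 0.256]
wrist_force: [0.5, -0.8, 0.4]
grip_width: 0.046
gripper_force: 0.0
t: 9.07
position: [0.6379, 0.0439, 0.0982]
tool_rot: [-0.008, 0.966, 0.029, 0.258]
wrist_force: [-4.3, 1.3, 6.4]
grip_width: 0.0118
gripper_force: 25.0
pos [0.6379 0.0439 0.0982] dp/25mm [-7.11 -0.55 -0.07] rot/.1 [ 0.   -0.02  0.05] q [ 0.08  0.45 -0.26  2.12  1.17  0.16 -2.77]
```

```bash
python3 -m crank '[{"dp":[-0.6,-0.04,0],"angular":[0,0.3,0]},{"dp":[-0.7,-0.045,0],"angular":[0,0.5,0]},{"dp":[-0.7,-0.045,0],"angular":[0,0.5,0]},{"dp":[-0.7,-0.045,0],"angular":[0,0.6,0]},{"dp":[-0.7,-0.045,0],"angular":[0,0.6,0]},{"dp":[-0.7,-0.045,0],"angular":[0,0.6,0]},{"dp":[-0.7,-0.045,0],"angular":[0,0.6,0]},{"dp":[-0.7,-0.045,0],"angular":[0,0.6,0]},{"dp":[-0.7,-0.045,0],"angular":[0,0.6,0]},{"dp":[-0.65,-0.04,0],"angular":[0,0.3,0]},{"dp":[0,0,0],"angular":[0,0,0]},{"dp":[0,0,0],"angular":[0,0,0]}]' 0 18
python3 -c "
from h import *
go([.46,.03,.0965],0)"
```

```text
t: 10.07
position: [0.4701, 0.0332, 0.0984]
tool_rot: [-0.016, 1.0, 0.025, 0.004]
wrist_force: [7.4, 4.5, -3.5]
grip_width: 0.0122
gripper_force: 17.9
pos [0.4701 0.0332 0.0984] dp/25mm [-0.4  -0.13 -0.08] rot/.1 [-0.32  0.07  0.14] q [ 0.57  0.49 -0.84  2.09  0.49  0.76 -2.08]
```

```bash
python3 -m crank '[{"dp":[0,0,0],"angular":[0,0,0]},{"dp":[0,0,0],"angular":[0,0,0]},{"dp":[0,0,0.8],"angular":[0,0,0]},{"dp":[0,0,1],"angular":[0,0,0]},{"dp":[0,0,1],"angular":[0,0,0]},{"dp":[-0.1,-0.5,1],"angular":[0,0,0]},{"dp":[-0.1,-1,1],"angular":[0,0,-0.2]},{"dp":[-0.1,-1,0],"angular":[0,0,-0.2]},{"dp":[-0.1,-1,0],"angular":[0,0,-0.2]},{"dp":[-0.1,-1,0],"angular":[0,0,-0.2]},{"dp":[-0.1,-1,0],"angular":[0,0,-0.2]},{"dp":[-0.1,-1,0],"angular":[0,0,-0.2]},{"dp":[-0.1,-1,0],"angular":[0,0,-0.2]},{"dp":[-0.1,-1,0],"angular":[0,0,-0.1]},{"dp":[-0.1,-1,0],"angular":[0,0,0]},{"dp":[-0.1,-1,0],"angular":[0,0,0]},{"dp":[-0.1,-1,0],"angular":[0,0,0]},{"dp":[-0.1,-1,0],"angular":[0,0,0]},{"dp":[0,-1,0],"angular":[0,0,0]},{"dp":[0,-0.8,0],"angular":[0,0,0]}]' 0.45 25
python3 -m crank '[{"dp":[0,0,0],"angular":[0,0,0]}]' 0.7
python3 - <<'E'
from h import *
snap('top','t5');snap('side','s5');im,cm=snap('wrist','w5')
for n in('top','side'):
    print(n,[b for b in blobs(cv2.imread(f'pics/{n[0]}5.png'),(40,70,40),(85,255,255))[0] if b[1][4]<300])
print([b for b in blobs(im,(40,70,40),(85,255,255))[0]])
go([.440,-.323,.1],0,np.radians(-7.3))
a=cv2.imread('pics/t5.png')[100:270,160:470]
cv2.imwrite('pics/c5.png',np.vstack([cv2.resize(a,(620,340)),cv2.resize(im,(416,260))[:, :].copy() if 0 else np.hstack([cv2.resize(im,(400,250)),np.zeros((250,220,3),np.uint8)])]))
E
```

```text
t: 11.73
position: [0.4325, -0.3277, 0.2169]
tool_rot: [-0.014, 0.999, -0.051, 0.0]
wrist_force: [-0.4, -0.9, 0.6]
grip_width: 0.0414
gripper_force: 0.0
t: 11.82
position: [0.4322, -0.3302, 0.2165]
tool_rot: [-0.014, 0.998, -0.053, 0.0]
wrist_force: [0.0, 0.5, 0.8]
grip_width: 0.0459
gripper_force: 0.0
top [([424.2, 195.7], [419, 192, 12, 9, 81]), ([224.3, 208.0], [217, 201, 15, 16, 179]), ([243.4, 232.8], [238, 229, 12, 8, 85]), ([210.9, 249.9], [204, 243, 15, 15, 185])]
side [([427.8, 189.6], [422, 185, 13, 11, 93]), ([201.3, 226.7], [193, 219, 17, 16, 213]), ([421.9, 234.5], [418, 231, 9, 9, 57]), ([225.7, 254.0], [219, 250, 14, 11, 106]), ([187.7, 277.4], [179, 269, 18, 18, 238]), ([630.9, 312.0], [621, 304, 19, 16, 228]), ([634.1, 326.1], [627, 320, 13, 14, 134]), ([637.3, 339.1], [635, 335, 5, 10, 42])]
[([323.0, 139.3], [305, 128, 37, 24, 810])]
pos [ 0.4336 -0.3245  0.217 ] dp/25mm [ 0.26  0.06 -4.68] rot/.1 [-0.29  0.03 -0.28] q [ 1.24  0.42 -0.81  1.82  0.31  1.06 -1.36]
```

View pics/c5.png

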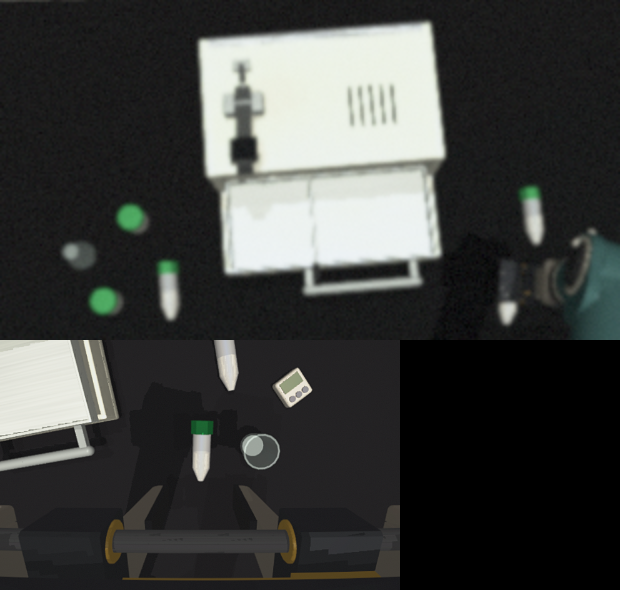

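The top view shows the tray out with its rim from (227,272) to (440,257) in the crop and the partition at (313,222). The wrist view shows tube B with its cap at (323,139) and its tip near (322,226).

```bash
cat >> h.py <<'E'
def tube(im,cm,x0=0,x1=640,y1=250):
    h=cv2.cvtColor(im,cv2.COLOR_BGR2HSV);m=cv2.inRange(h,(0,0,75),(180,60,255))|cv2.inRange(h,(40,70,40),(85,255,255))
    g=cv2.inRange(h,(40,70,40),(85,255,255))
    m[y1:]=0;m=cv2.morphologyEx(m,cv2.MORPH_CLOSE,np.ones((5,5)))
    n,l,s,c=cv2.connectedComponentsWithStats(m)
    for i in range(1,n):
        if s[i][4]>300 and x0<c[i][0]<x1 and (g[l==i]>0).sum()>100 and s[i][4]<9000:
            W=np.array([plane(cm,p,.016)[:2] for p in np.argwhere(l==i)[:,::-1]]);G=np.array([plane(cm,p,.016)[:2] for p in np.argwhere((l==i)&(g>0))[:,::-1]]).mean(0)
            u=np.linalg.svd(W-W.mean(0),full_matrices=False)[2][0];u*=np.sign((G-W.mean(0))@u);v=np.array([-u[1],u[0]]);a=(W-W.mean(0))@u;b=(W-W.mean(0))@v
            print('blob',c[i].round(),'mid',(W.mean(0)+u*(a.max()+a.min())/2+v*(b.max()+b.min())/2).round(4),'yaw',np.degrees(np.arctan2(u[1],u[0])).round(1),'len',np.ptp(a).round(3),'w',np.ptp(b).round(3))
E
python3 - <<'E'
from h import *
im=cv2.imread('pics/w5.png');cw=arm.camera_model('wrist');cs=arm.camera_model('side');ct=arm.camera_model('top')
tube(im,cw)
x,e=tri([(cw,(323,139.3)),(cs,(424.1,234.2)),(ct,(414.6,235.1))]);print('capB',x.round(4),e)
u=np.array([np.cos(A0),np.sin(A0)]);v=np.array([-u[1],u[0]])
for p in((227,272),(440,257),(222,180),(432,168),(310,180),(316,265)):
    w=plane(ct,np.array(p)/2+[160,100],.092)[:2]-[.645,.012];print(p,'rel',(w@u).round(4),(w@v).round(4))
go([.440,-.323,.1],0,np.radians(-7.3))
E
```

```text
blob [322. 171.] mid [ 0.436  -0.3202] yaw -7.3 len 0.108 w 0.038
capB [ 0.4801 -0.3252  0.0287] [1.5, 0.3, 1.3]
(227, 272) rel -0.1514 0.1901
(440, 257) rel -0.1555 -0.1908
(222, 180) rel 0.0158 0.1892
(432, 168) rel 0.0072 -0.1932
(310, 180) rel 0.0029 0.0299
(316, 265) rel -0.1517 0.0311
pos [ 0.4336 -0.3245  0.217 ] dp/25mm [ 0.26  0.06 -4.68] rot/.1 [-0.29  0.03 -0.28] q [ 1.24  0.42 -0.81  1.82  0.31  1.06 -1.36]
```

```bash
python3 -m crank '[{"dp":[0.09,0.06,-0.6],"angular":[-0.15,0.02,-0.14]},{"dp":[0.09,0.06,-0.9],"angular":[-0.15,0.02,-0.14]},{"dp":[0,0,-1],"angular":[0,0,0]},{"dp":[0,0,-1],"angular":[0,0,0]},{"dp":[0,0,-1],"angular":[0,0,0]},{"dp":[0,0,-1],"angular":[0,0,0]},{"dp":[0,0,-1],"angular":[0,0,0]},{"dp":[0,0,-1],"angular":[0,0,0]},{"dp":[0,0,-0.7],"angular":[0,0,0]},{"dp":[0,0,-0.3],"angular":[0,0,0]},{"dp":[0,0,0],"angular":[0,0,0]}]' 0.7
python3 -m crank '[{"dp":[0,0,0],"angular":[0,0,0]},{"dp":[0,0,0],"angular":[0,0,0]},{"dp":[0,0,0],"angular":[0,0,0]},{"dp":[0,0,0],"angular":[0,0,0]},{"dp":[0,0,0],"angular":[0,0,0]},{"dp":[0,0,0],"angular":[0,0,0]},{"dp":[0,0,0],"angular":[0,0,0]}]' 0 25
python3 -m crank '[{"dp":[0,0,0.6],"angular":[0,0,0]},{"dp":[0,0,1],"angular":[0,0,0]},{"dp":[0,0,1],"angular":[0,0,0]},{"dp":[0,0,1],"angular":[0,0,0]},{"dp":[0,0,1],"angular":[0,0,0]},{"dp":[0,0,1],"angular":[0,0,0]}]'
python3 -c "
from h import *
b=np.array([.580,-.067]);v=np.array([-.0645,.998])
go([*(b-.062*v),.15],0)"
```

```text
t: 12.88
position: [0.4378, -0.3206, 0.0037]
tool_rot: [0.0, 0.998, -0.063, -0.001]
wrist_force: [0.6, 0.1, -0.6]
grip_width: 0.0645
gripper_force: 0.0
t: 13.47
position: [0.4388, -0.3229, 0.0056]
tool_rot: [0.001, 0.998, -0.064, 0.0]
wrist_force: [-2.0, 0.1, 5.3]
grip_width: 0.0315
gripper_force: 24.9
t: 13.97
position: [0.4381, -0.3223, 0.1458]
tool_rot: [0.001, 0.998, -0.064, -0.0]
wrist_force: [0.6, -0.1, -0.1]
grip_width: 0.0316
gripper_force: 24.9
pos [ 0.4381 -0.3223  0.1458] dp/25mm [5.84 7.74 0.17] rot/.1 [ 0.02 -0.01  1.92] q [ 1.16  0.5  -0.75  1.89  0.42  0.92 -1.49]
```

```bash
python3 -m crank '[{"dp":[0.65,0.96,0],"angular":[0,0,0.24]},{"dp":[0.65,0.96,0],"angular":[0,0,0.24]},{"dp":[0.65,0.96,0],"angular":[0,0,0.24]},{"dp":[0.65,0.96,0],"angular":[0,0,0.24]},{"dp":[0.65,0.96,0],"angular":[0,0,0.24]},{"dp":[0.65,0.96,0],"angular":[0,0,0.24]},{"dp":[0.65,0.96,0],"angular":[0,0,0.24]},{"dp":[0.65,0.96,0],"angular":[0,0,0.24]},{"dp":[0,0,0],"angular":[0,0,0]}]'
python3 -m crank '[{"dp":[0,0,-0.6],"angular":[0,0,0]},{"dp":[0,0,-0.7],"angular":[0,0,0]},{"dp":[0,0,-0.7],"angular":[0,0,0]},{"dp":[0,0,-0.45],"angular":[0,0,0]},{"dp":[0,0,0],"angular":[0,0,0]}]'
python3 -c "
from h import *
b=np.array([.580,-.067]);v=np.array([-.0645,.998])
go([*(b-.062*v-[.015,.001]),.0816],0)"
```

```text
t: 14.72
position: [0.5712, -0.1236, 0.1454]
tool_rot: [-0.001, 0.999, 0.037, 0.002]
wrist_force: [0.1, 0.4, -0.2]
grip_width: 0.0317
gripper_force: 24.9
t: 15.13
position: [0.5665, -0.1308, 0.0811]
tool_rot: [0.001, 0.999, 0.032, -0.002]
wrist_force: [-0.4, -0.7, 0.3]
grip_width: 0.0315
gripper_force: 2.5
pos [ 0.5665 -0.1308  0.0811] dp/25mm [0.1  0.04 0.02] rot/.1 [ 0.01 -0.04  0.  ] q [ 0.71  0.66 -0.73  1.83  0.56  0.87 -1.8 ]
```

```bash
python3 -m crank '[{"dp":[0,0,0],"angular":[0,0,0]},{"dp":[0,0,0],"angular":[0,0,0]},{"dp":[0,0,0.7],"angular":[0,0,0]},{"dp":[0,0,1],"angular":[0,0,0]},{"dp":[0,0,1],"angular":[0,0,0]},{"dp":[0,-0.5,1],"angular":[0,0,0]},{"dp":[0,-1,1],"angular":[0,0,0]},{"dp":[0,-1,0],"angular":[0,0,0]},{"dp":[0,-1,0],"angular":[0,0,0]},{"dp":[0,-1,0],"angular":[0,0,0]},{"dp":[0,-1,0],"angular":[0,0,0]},{"dp":[0,-1,0],"angular":[0,0,0]},{"dp":[0,-1,0],"angular":[0,0,0]},{"dp":[0,-1,0],"angular":[0,0,0]},{"dp":[0,-1,0],"angular":[0,0,0]},{"dp":[0,-0.3,0],"angular":[0,0,0]},{"dp":[0,0,0],"angular":[0,0,0]}]' 0.45
python3 - <<'E'
from h import *
snap('top','t6');snap('side','s6');im,cm=snap('wrist','w6')
tube(im,cm)
for n in('top','side'):
    print(n,[b for b in blobs(cv2.imread(f'pics/{n[0]}6.png'),(40,70,40),(85,255,255))[0] if b[1][4]<300])
print(blobs(im,(40,70,40),(85,255,255))[0])
go([.589,-.3755,.1],0,np.radians(4.6))
E
```

```text
t: 16.55
position: [0.5679, -0.3782, 0.2016]
tool_rot: [0.002, 1.0, 0.03, 0.0]
wrist_force: [-0.2, 0.3, -0.5]
grip_width: 0.0416
gripper_force: 0.0
blob [350. 133.] mid [ 0.6146 -0.402 ] yaw 12.7 len 0.109 w 0.039
top [([429.6, 188.2], [424, 184, 12, 9, 81]), ([362.2, 199.5], [358, 197, 9, 6, 44]), ([224.4, 208.0], [217, 201, 16, 16, 177]), ([243.5, 232.7], [238, 229, 12, 8, 86]), ([210.8, 249.9], [204, 243, 15, 15, 184])]
side [([359.1, 197.5], [354, 194, 12, 9, 72]), ([201.2, 226.7], [193, 219, 17, 16, 214]), ([225.6, 253.9], [219, 250, 14, 11, 108]), ([187.7, 277.3], [179, 269, 18, 18, 240]), ([637.4, 339.4], [635, 335, 5, 11, 42])]
[([345.0, 98.4], [325, 85, 41, 30, 956]), ([25.3, 137.7], [0, 124, 53, 29, 1432])]
pos [ 0.5691 -0.3732  0.2017] dp/25mm [ 0.8  -0.09 -4.07] rot/.1 [0.01 0.01 0.13] q [ 1.02  0.66 -0.76  1.5   0.48  1.17 -1.32]
```

Tube A has been knocked to (0.615,-0.402), yaw 12.7°. I'll grasp it there.

```bash
python3 -m crank '[{"dp":[0.63,-0.4,0],"angular":[0,0,0.51]},{"dp":[0.63,-0.4,0],"angular":[0,0,0.51]},{"dp":[0.62,-0.39,-0.35],"angular":[0,0,0.51]},{"dp":[0,0,-1],"angular":[0,0,0]},{"dp":[0,0,-1],"angular":[0,0,0]},{"dp":[0,0,0],"angular":[0,0,0]}]' 0.7
python3 - <<'E'
from h import *
im,cm=snap('wrist','w7')
tube(im,cm);print(blobs(im,(40,70,40),(85,255,255))[0])
go([.616,-.403,.0055],0,np.radians(12.7))
E
```

```text
t: 17.2
position: [0.6135, -0.4018, 0.1371]
tool_rot: [-0.002, 0.994, 0.11, -0.003]
wrist_force: [-0.4, 0.6, -1.5]
grip_width: 0.0647
gripper_force: 0.0
[([321.7, 146.5], [299, 132, 47, 30, 1340])]
pos [ 0.6145 -0.4025  0.1399] dp/25mm [ 0.06 -0.02 -5.38] rot/.1 [-0.01 -0.04  0.01] q [ 0.97  0.82 -0.73  1.39  0.56  1.16 -1.19]
```

```bash
python3 -m crank '[{"dp":[0.03,0,-1],"angular":[0,0,0]},{"dp":[0.03,0,-1],"angular":[0,0,0]},{"dp":[0,0,-1],"angular":[0,0,0]},{"dp":[0,0,-1],"angular":[0,0,0]},{"dp":[0,0,-0.8],"angular":[0,0,0]},{"dp":[0,0,-0.58],"angular":[0,0,0]},{"dp":[0,0,0],"angular":[0,0,0]}]'
python3 -m crank '[{"dp":[0,0,0],"angular":[0,0,0]},{"dp":[0,0,0],"angular":[0,0,0]},{"dp":[0,0,0],"angular":[0,0,0]},{"dp":[0,0,0],"angular":[0,0,0]},{"dp":[0,0,0],"angular":[0,0,0]},{"dp":[0,0,0],"angular":[0,0,0]},{"dp":[0,0,0],"angular":[0,0,0]}]' 0 25
python3 -m crank '[{"dp":[0,0,0.6],"angular":[0,0,0]},{"dp":[0,0,1],"angular":[0,0,0]},{"dp":[0,0,1],"angular":[0,0,0]},{"dp":[0,0,1],"angular":[0,0,0]},{"dp":[0,0,1],"angular":[0,0,0]},{"dp":[0,0,1],"angular":[0,0,0]},{"dp":[0,0,0.6],"angular":[0,0,0]}]'
python3 -c "
from h import *
b=np.array([.580,-.067]);v=np.array([-.0645,.998])
go([*(b-0*v-[.015,.001]),.16],0)"
```

```text
t: 17.83
position: [0.6161, -0.404, 0.0062]
tool_rot: [0.0, 0.994, 0.109, -0.001]
wrist_force: [-0.9, 0.1, -0.8]
grip_width: 0.0644
gripper_force: 0.0
t: 18.42
position: [0.6175, -0.4055, 0.0091]
tool_rot: [0.001, 0.994, 0.109, 0.001]
wrist_force: [-1.6, 0.5, 5.8]
grip_width: 0.0316
gripper_force: 24.4
t: 19.0
position: [0.618, -0.4056, 0.1667]
tool_rot: [0.002, 0.994, 0.109, 0.002]
wrist_force: [0.4, -0.0, 0.5]
grip_width: 0.0317
gripper_force: 24.4
pos [ 0.618  -0.4056  0.1667] dp/25mm [-2.12 13.51 -0.27] rot/.1 [ 0.04  0.04 -1.53] q [ 0.97  0.79 -0.75  1.36  0.55  1.19 -1.18]
```

```bash
python3 -m crank '[{"dp":[-0.43,0.8,0],"angular":[0,0,-0.3]},{"dp":[-0.43,1,0],"angular":[0,0,-0.3]},{"dp":[-0.43,1,0],"angular":[0,0,-0.3]},{"dp":[-0.43,1,0],"angular":[0,0,-0.3]},{"dp":[-0.4,1,0],"angular":[0,0,-0.33]},{"dp":[0,1,0],"angular":[0,0,0]},{"dp":[0,1,0],"angular":[0,0,0]},{"dp":[0,1,0],"angular":[0,0,0]},{"dp":[0,1,0],"angular":[0,0,0]},{"dp":[0,1,0],"angular":[0,0,0]},{"dp":[0,1,0],"angular":[0,0,0]},{"dp":[0,1,0],"angular":[0,0,0]},{"dp":[0,1,0],"angular":[0,0,0]},{"dp":[0,0.7,0],"angular":[0,0,0]},{"dp":[0,0,0],"angular":[0,0,0]}]'
python3 -m crank '[{"dp":[0,0,-0.7],"angular":[0,0,0]},{"dp":[0,0,-0.9],"angular":[0,0,0]},{"dp":[0,0,-0.8],"angular":[0,0,0]},{"dp":[0,0,-0.5],"angular":[0,0,0]},{"dp":[0,0,0],"angular":[0,0,0]}]'
python3 -c "
from h import *
b=np.array([.580,-.067]);v=np.array([-.0645,.998])
go([*(b-0*v-[.015,.001]),.085],0)"
```

```text
t: 20.25
position: [0.5637, -0.0628, 0.1635]
tool_rot: [0.0, 0.999, 0.036, 0.0]
wrist_force: [0.0, -0.3, 0.1]
grip_width: 0.0314
gripper_force: 24.4
t: 20.67
position: [0.562, -0.0689, 0.0877]
tool_rot: [0.001, 0.999, 0.032, -0.002]
wrist_force: [-0.9, -0.5, -0.8]
grip_width: 0.0314
gripper_force: 24.4
pos [ 0.562  -0.0689  0.0877] dp/25mm [ 0.12  0.04 -0.11] rot/.1 [ 0.02 -0.05  0.01] q [ 0.62  0.63 -0.75  1.87  0.55  0.87 -1.9 ]
```

```bash
python3 -m crank '[{"dp":[0,0,-0.1],"angular":[0,0,0]},{"dp":[0,0,0],"angular":[0,0,0]},{"dp":[0,0,0],"angular":[0,0,0]},{"dp":[0,0,0.7],"angular":[0,0,0]},{"dp":[0,0,1],"angular":[0,0,0]},{"dp":[0,0,1],"angular":[0,0,0]},{"dp":[0,0,1],"angular":[0,0,0]},{"dp":[-0.4,0,1],"angular":[0,0,0]},{"dp":[-0.4,0.4,1],"angular":[0,0,0.8]},{"dp":[-0.4,0.5,0],"angular":[0,0,1]},{"dp":[-0.4,0.5,0],"angular":[0,0,1]},{"dp":[-0.4,0.5,0],"angular":[0,0,1]},{"dp":[-0.4,0.5,0],"angular":[0,0,1]},{"dp":[-0.4,0.5,0],"angular":[0,0,1]},{"dp":[-0.4,0.5,0],"angular":[0,0,1]},{"dp":[-0.4,0.5,0],"angular":[0,0,1]},{"dp":[-0.4,0.5,0],"angular":[0,0,1]},{"dp":[0,0.5,0],"angular":[0,0,1]},{"dp":[0,0.5,0],"angular":[0,0,1]},{"dp":[0,0.5,0],"angular":[0,0,1]}]' 0.45
python3 -m crank '[{"dp":[0,0.5,0],"angular":[0,0,1]},{"dp":[0,0.5,0],"angular":[0,0,1]},{"dp":[0,0.5,0],"angular":[0,0,1]},{"dp":[0,0.5,0],"angular":[0,0,1]},{"dp":[0,0.5,0],"angular":[0,0,1]},{"dp":[0,0.5,0],"angular":[0,0,1]},{"dp":[0,0.5,0],"angular":[0,0,1]},{"dp":[0,0.5,0],"angular":[0,0,1]},{"dp":[0,0.5,0],"angular":[0,0,1]},{"dp":[0,0.5,0],"angular":[0,0,1]},{"dp":[0,0.5,0],"angular":[0,0,1]},{"dp":[0,0.5,0],"angular":[0,0,1]},{"dp":[0,0.5,0],"angular":[0,0,1]},{"dp":[0,0.5,0],"angular":[0,0,1]},{"dp":[0,0.5,0],"angular":[0,0,1]},{"dp":[0,0.5,0],"angular":[0,0,1]},{"dp":[0,0.5,0],"angular":[0,0,1]},{"dp":[0,0.5,0],"angular":[0,0,1]},{"dp":[0,0.5,0],"angular":[0,0,1]},{"dp":[0,0.5,0],"angular":[0,0,1]}]' 0.7
python3 - <<'E'
from h import *
im,cm=snap('wrist','w8');snap('top','t8');snap('side','s8')
tube(im,cm)
for n in('top','side'):
    print(n,[b for b in blobs(cv2.imread(f'pics/{n[0]}8.png'),(40,70,40),(85,255,255))[0] if b[1][4]<300])
go([.4605,.309,.0055],0,np.radians(184.8))
E
```

```text
t: 22.33
position: [0.4643, 0.0801, 0.2314]
tool_rot: [0.002, 0.811, 0.585, 0.001]
wrist_force: [0.0, -0.0, -0.4]
grip_width: 0.0412
gripper_force: 0.0
t: 24.0
position: [0.4645, 0.3302, 0.2313]
tool_rot: [0.001, -0.054, 0.999, 0.001]
wrist_force: [-0.3, -0.2, 0.8]
grip_width: 0.0644
gripper_force: 0.0
blob [304. 173.] mid [0.457  0.3104] yaw 4.8 len 0.111 w 0.038
blob [410. 165.] mid [0.4383 0.4285] yaw 68.0 len 0.064 w 0.052
top [([362.1, 199.5], [358, 197, 9, 6, 45]), ([344.2, 200.5], [340, 198, 9, 6, 44]), ([224.4, 208.1], [217, 201, 16, 18, 177]), ([210.7, 251.8], [204, 246, 16, 12, 132])]
side [([359.4, 197.9], [354, 194, 12, 9, 84]), ([225.7, 254.2], [220, 250, 13, 10, 86]), ([187.6, 277.3], [179, 269, 18, 18, 244]), ([637.3, 339.2], [635, 335, 5, 10, 41])]
pos [0.4638 0.3303 0.2309] dp/25mm [-0.13 -0.85 -9.02] rot/.1 [-0.03  0.   -0.18] q [ 0.25  0.85 -1.47  1.73  0.86  1.38  0.3 ]
```

View pics/s8.png

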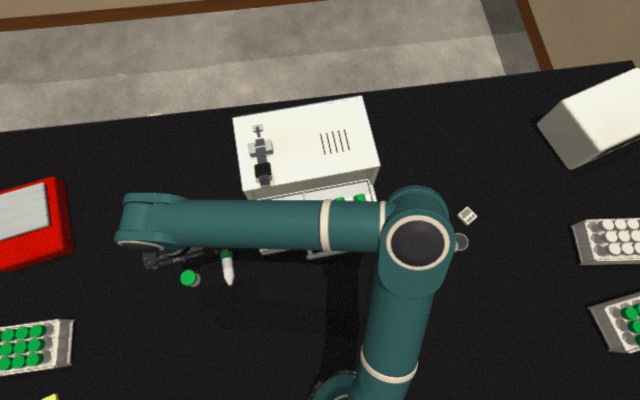

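The side view shows the elbow swung right (q3 = -1.47, close to its limit), so I'll go in steps and watch q3.

```bash
python3 -m crank '[{"dp":[-0.05,-0.4,-0.3],"angular":[-0.03,0,-0.09]},{"dp":[-0.05,-0.4,-0.7],"angular":[0,0,-0.09]},{"dp":[0,0,-1],"angular":[0,0,0]},{"dp":[0,0,-1],"angular":[0,0,0]},{"dp":[0,0,-1],"angular":[0,0,0]},{"dp":[0,0,-0.5],"angular":[0,0,0]},{"dp":[0,0,0],"angular":[0,0,0]}]'
python3 - <<'E'
from h import *
im,cm=snap('wrist','w9')
tube(im,cm);print(blobs(im,(40,70,40),(85,255,255))[0])
go([.4595,.3095,.0055],0,np.radians(184.8))
E
```

```text
t: 24.73
position: [0.4609, 0.3069, 0.1153]
tool_rot: [-0.002, -0.041, 0.999, -0.002]
wrist_force: [0.8, 0.2, -0.3]
grip_width: 0.0641
gripper_force: 0.0
blob [326. 195.] mid [0.4503 0.3095] yaw 5.0 len 0.097 w 0.038
blob [481. 191.] mid [0.4396 0.4328] yaw 70.6 len 0.077 w 0.054
[([488.7, 194.6], [452, 162, 75, 68, 3929]), ([326.3, 251.7], [303, 232, 47, 36, 1253]), ([394.6, 364.0], [366, 343, 61, 39, 1904])]
pos [0.4614 0.3082 0.1172] dp/25mm [-0.08  0.05 -4.47] rot/.1 [ 0.02 -0.02  0.01] q [ 0.24  0.94 -1.34  1.86  0.99  1.22  0.21]
```

```bash
python3 -m crank '[{"dp":[-0.05,0.05,-0.9],"angular":[0,0,0]},{"dp":[-0.05,0,-1],"angular":[0,0,0]},{"dp":[0,0,-1],"angular":[0,0,0]},{"dp":[0,0,-0.9],"angular":[0,0,0]},{"dp":[0,0,-0.6],"angular":[0,0,0]},{"dp":[0,0,0],"angular":[0,0,0]}]'
python3 -m crank '[{"dp":[0,0,0],"angular":[0,0,0]},{"dp":[0,0,0],"angular":[0,0,0]},{"dp":[0,0,0],"angular":[0,0,0]},{"dp":[0,0,0],"angular":[0,0,0]},{"dp":[0,0,0],"angular":[0,0,0]},{"dp":[0,0,0],"angular":[0,0,0]},{"dp":[0,0,0],"angular":[0,0,0]}]' 0 25
python3 -m crank '[{"dp":[0,0,0.6],"angular":[0,0,0]},{"dp":[0,0,1],"angular":[0,0,0]},{"dp":[0,0,1],"angular":[0,0,0]},{"dp":[0,0,1],"angular":[0,0,0]},{"dp":[0,0,1],"angular":[0,0,0]},{"dp":[0,0,1],"angular":[0,0,0]},{"dp":[0,0,0.6],"angular":[0,0,0]}]'
python3 -c "
from h import *
b=np.array([.580,-.067]);v=np.array([-.0645,.998])
go([*(b+.062*v-[.015,.001]),.17],0,A0+np.pi)"
```

```text
t: 25.28
position: [0.4587, 0.31, 0.0065]
tool_rot: [-0.001, -0.042, 0.999, -0.001]
wrist_force: [-0.3, -1.0, 0.7]
grip_width: 0.0642
gripper_force: 0.0
t: 25.87
position: [0.4594, 0.3112, 0.0086]
tool_rot: [0.0, -0.042, 0.999, -0.0]
wrist_force: [-0.4, -1.0, 5.7]
grip_width: 0.031
gripper_force: 25.0
t: 26.45
position: [0.4591, 0.3118, 0.1661]
tool_rot: [0.001, -0.043, 0.999, 0.0]
wrist_force: [0.5, 0.9, -0.8]
grip_width: 0.0311
gripper_force: 25.0
pos [0.4591 0.3118 0.1661] dp/25mm [  4.08 -12.72   0.16] rot/.1 [-0.01  0.02 -0.21] q [ 0.27  0.89 -1.41  1.83  0.93  1.28  0.25]
```

```bash
python3 -m crank '[{"dp":[0.3,-0.9,0],"angular":[0,0,-0.02]},{"dp":[0.32,-0.98,0],"angular":[0,0,-0.02]},{"dp":[0.32,-0.98,0],"angular":[0,0,-0.02]},{"dp":[0.32,-0.98,0],"angular":[0,0,-0.02]},{"dp":[0.32,-0.98,0],"angular":[0,0,-0.02]},{"dp":[0.32,-0.98,0],"angular":[0,0,-0.02]},{"dp":[0.32,-0.98,0],"angular":[0,0,-0.02]},{"dp":[0.32,-0.98,0],"angular":[0,0,-0.02]},{"dp":[0.32,-0.98,0],"angular":[0,0,-0.02]},{"dp":[0.32,-0.98,0],"angular":[0,0,-0.02]},{"dp":[0.32,-0.98,0],"angular":[0,0,-0.01]},{"dp":[0.32,-0.98,0],"angular":[0,0,0]},{"dp":[0.26,-0.98,0],"angular":[0,0,0]},{"dp":[0,0,0],"angular":[0,0,0]}]'
python3 -m crank '[{"dp":[0,0,-0.7],"angular":[0,0,0]},{"dp":[0,0,-0.9],"angular":[0,0,0]},{"dp":[0,0,-0.9],"angular":[0,0,0]},{"dp":[0,0,-0.6],"angular":[0,0,0]},{"dp":[0,0,0],"angular":[0,0,0]}]'
python3 -c "
from h import *
b=np.array([.580,-.067]);v=np.array([-.0645,.998])
go([*(b+.062*v-[.015,.001]),.0845],0,A0+np.pi)"
```

```text
t: 27.62
position: [0.5623, -0.0112, 0.1621]
tool_rot: [-0.001, -0.028, 1.0, -0.001]
wrist_force: [0.5, -0.3, -1.0]
grip_width: 0.0315
gripper_force: 25.0
t: 28.03
position: [0.5593, -0.0046, 0.0826]
tool_rot: [-0.002, -0.033, 0.999, -0.0]
wrist_force: [0.8, 0.7, 0.5]
grip_width: 0.0314
gripper_force: 25.0
pos [ 0.5593 -0.0046  0.0826] dp/25mm [ 0.07 -0.06  0.07] rot/.1 [ 0.01 -0.04 -0.02] q [ 0.83  1.04 -1.35  1.87  1.1   1.24  0.74]
```

```bash
python3 -m crank '[{"dp":[0,0,0],"angular":[0,0,0]},{"dp":[0,0,0],"angular":[0,0,0]},{"dp":[0,0,0.7],"angular":[0,0,0]},{"dp":[0,0,1],"angular":[0,0,0]},{"dp":[0,0,1],"angular":[0,0,0]},{"dp":[-0.3,0,1],"angular":[0,0,-0.8]},{"dp":[-0.3,0.1,1],"angular":[0,0,-1]},{"dp":[-0.3,0.3,1],"angular":[0,0,-1]},{"dp":[-0.3,0.3,0.5],"angular":[0,0,-1]},{"dp":[-0.3,0.3,0],"angular":[0,0,-1]},{"dp":[-0.3,0.3,0],"angular":[0,0,-1]},{"dp":[-0.3,0.3,0],"angular":[0,0,-1]},{"dp":[-0.3,0.3,0],"angular":[0,0,-1]},{"dp":[-0.3,0.3,0],"angular":[0,0,-1]},{"dp":[-0.3,0.3,0],"angular":[0,0,-1]},{"dp":[-0.3,0.3,0],"angular":[0,0,-1]},{"dp":[-0.3,0.3,0],"angular":[0,0,-1]},{"dp":[-0.3,0.3,0],"angular":[0,0,-1]},{"dp":[-0.3,0.3,0],"angular":[0,0,-1]},{"dp":[-0.3,0.3,0],"angular":[0,0,-1]}]' 0.45
python3 - <<'E'
from h import *
im,cm=snap('top','t10');snap('side','s10')
for n in('top','side'):
    print(n,[b for b in blobs(cv2.imread(f'pics/{n[0]}10.png'),(40,70,40),(85,255,255))[0] if b[1][4]<300])
go([.440,.428,.2],0,A0+np.pi/2)
E
```

```text
t: 29.7
position: [0.4479, 0.0959, 0.2419]
tool_rot: [0.001, 0.652, 0.759, 0.0]
wrist_force: [-0.0, -0.9, 0.0]
grip_width: 0.0413
gripper_force: 0.0
top [([362.2, 199.5], [358, 197, 9, 6, 44]), ([344.3, 200.5], [340, 198, 9, 6, 43]), ([224.3, 208.1], [217, 201, 16, 15, 177]), ([327.4, 202.5], [324, 200, 8, 6, 42]), ([210.8, 249.9], [204, 243, 15, 15, 185])]
side [([358.9, 197.5], [354, 194, 11, 9, 71]), ([338.8, 200.9], [334, 197, 11, 10, 74]), ([319.3, 205.3], [312, 201, 14, 11, 77]), ([201.3, 226.7], [193, 219, 17, 16, 215]), ([187.7, 277.3], [179, 269, 18, 18, 240]), ([637.3, 339.2], [635, 335, 5, 10, 41])]
pos [0.4475 0.0962 0.2421] dp/25mm [-0.3  13.27 -1.68] rot/.1 [ 0.02  0.02 -0.94] q [ 0.84  0.45 -1.38  1.97  0.49  1.13 -0.58]
```

```bash
python3 -m crank '[{"dp":[0,0.9,0],"angular":[0,0,-0.5]},{"dp":[0,1,0],"angular":[0,0,-0.5]},{"dp":[0,1,0],"angular":[0,0,-0.5]},{"dp":[0,1,0],"angular":[0,0,-0.5]}]' 0.85
python3 -c "
from h import *
go([.440,.428,.2],0,A0+np.pi/2)"
python3 -m crank '[{"dp":[0,1,0],"angular":[0,0,-0.5]},{"dp":[0,1,0],"angular":[0,0,-0.5]},{"dp":[0,1,0],"angular":[0,0,-0.5]}]' 
python3 -c "
from h import *
go([.440,.428,.2],0,A0+np.pi/2)"
```

```text
t: 30.13
position: [0.4489, 0.1929, 0.2413]
tool_rot: [0.0, 0.723, 0.691, 0.0]
wrist_force: [-0.3, 0.5, -0.5]
grip_width: 0.0657
gripper_force: 0.0
pos [0.4489 0.1929 0.2413] dp/25mm [-0.36  9.4  -1.65] rot/.1 [-0.    0.    1.09] q [ 0.53  0.45 -1.25  1.91  0.47  1.13 -0.95]
t: 30.38
position: [0.4487, 0.2683, 0.2412]
tool_rot: [-0.0, 0.772, 0.635, 0.0]
wrist_force: [-0.2, 0.2, -0.2]
grip_width: 0.0781
gripper_force: 0.0
pos [0.4487 0.2683 0.2412] dp/25mm [-0.35  6.39 -1.65] rot/.1 [-0.01  0.    2.59] q [ 0.29  0.48 -1.15  1.83  0.48  1.15 -1.22]
```

```bash
python3 -m crank '[{"dp":[0,0.9,0],"angular":[0,0,0]},{"dp":[0,0.9,0],"angular":[0,0,0]},{"dp":[0,0,0],"angular":[0,0,0]}]'
python3 - <<'E'
from h import *
ct,cs=arm.camera_model('top'),arm.camera_model('side')
print('flask approx',plane(ct,(198,228),.03),plane(cs,(173,254),.03))
im,cm=snap('wrist','w11');g=blobs(im,(40,70,40),(85,255,255))[0];print(g)
t0,s0=cv2.imread('pics/t10.png'),cv2.imread('pics/s10.png')
for p,q in(((224.3,208.1),(201.3,226.7)),((210.8,249.9),(187.7,277.3))):
    print([x for x in tri([(ct,p),(cs,q)])],plane(ct,p,.055),plane(cs,q,.055))
for b in g: print(plane(cm,b[0],.057))
go([.440,.428,.2],0,A0+np.pi/2)
E
```

```text
t: 30.63
position: [0.4474, 0.3168, 0.2417]
tool_rot: [-0.002, 0.77, 0.638, 0.001]
wrist_force: [-0.9, -0.4, 0.3]
grip_width: 0.0781
gripper_force: 0.0
flask approx [0.52072936 0.48135102 0.03      ] [0.51943817 0.47296561 0.03      ]
[([290.3, 82.0], [267, 58, 48, 50, 1872]), ([447.7, 99.6], [423, 75, 50, 49, 1909])]
[array([0.5930106 , 0.38068111, 0.04097078]), [1.5, 1.5]] [0.59042543 0.37884656 0.055     ] [0.58936877 0.37517872 0.055     ]
[array([0.4393251 , 0.42830968, 0.0348821 ]), [1.4, 1.4]] [0.43760925 0.42429041 0.055     ] [0.4367252  0.42044487 0.055     ]
[0.43609073 0.42273162 0.057     ]
[0.58660501 0.37764287 0.057     ]
pos [0.4477 0.3145 0.2412] dp/25mm [-0.31  4.54 -1.65] rot/.1 [-0.02 -0.01  2.53] q [ 0.17  0.52 -1.12  1.78  0.51  1.17 -1.29]
```

View pics/w11.png

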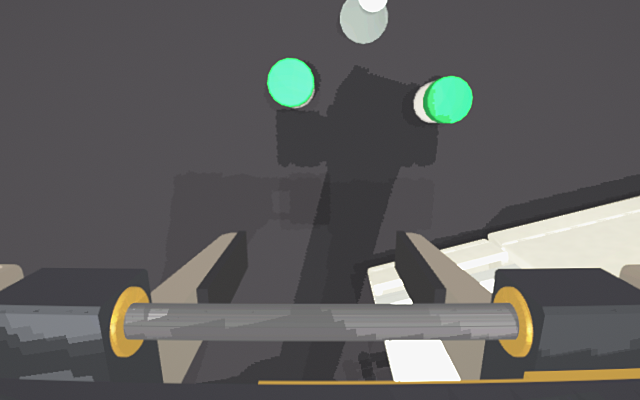

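Both lids are visible, jar B at (290,82) and jar A at (448,100), with the flask at (365,20). I'll pick jar B.

```bash
python3 -m crank '[{"dp":[-0.1,0.8,0],"angular":[0,0,0]},{"dp":[-0.1,0.9,0],"angular":[0,0,0]},{"dp":[-0.1,0.9,0],"angular":[0,0,0]},{"dp":[-0.1,0.9,0],"angular":[0,0,0]},{"dp":[-0.03,0.86,0],"angular":[0,0,0]},{"dp":[0,0,-0.8],"angular":[0,0,0]},{"dp":[0,0,-1],"angular":[0,0,0]},{"dp":[0,0,-1],"angular":[0,0,0]},{"dp":[0,0,-1],"angular":[0,0,0]},{"dp":[0,0,0],"angular":[0,0,0]},{"dp":[0,0,0],"angular":[0,0,0]}]' 0.75
python3 - <<'E'
from h import *
im,cm=snap('wrist','w12');g=blobs(im,(40,70,40),(85,255,255))[0];print(g)
for b in g: print(plane(cm,b[0],.057))
go([.437,.4235,.024],0,A0+np.pi/2)
E
```

```text
t: 31.6
position: [0.4381, 0.4195, 0.145]
tool_rot: [-0.0, 0.773, 0.635, -0.001]
wrist_force: [-0.2, 0.7, 1.1]
grip_width: 0.0688
gripper_force: 0.0
[([318.3, 201.4], [289, 172, 60, 60, 2826]), ([514.2, 218.4], [482, 189, 66, 60, 3055])]
[0.43624497 0.42396063 0.057     ]
[0.58501609 0.38046053 0.057     ]
pos [0.4384 0.4207 0.1464] dp/25mm [-0.06  0.11 -4.9 ] rot/.1 [-0.01 -0.01  2.6 ] q [-0.14  0.7  -0.98  1.72  0.65  1.07 -1.53]
```

```bash
python3 -m crank '[{"dp":[-0.06,0.12,-0.9],"angular":[0,0,0]},{"dp":[0,0,-1],"angular":[0,0,0]},{"dp":[0,0,-1],"angular":[0,0,0]},{"dp":[0,0,-1],"angular":[0,0,0]},{"dp":[0,0,-0.7],"angular":[0,0,0]},{"dp":[0,0,-0.25],"angular":[0,0,0]},{"dp":[0,0,0],"angular":[0,0,0]}]'
python3 -m crank '[{"dp":[0,0,0],"angular":[0,0,0]},{"dp":[0,0,0],"angular":[0,0,0]},{"dp":[0,0,0],"angular":[0,0,0]},{"dp":[0,0,0],"angular":[0,0,0]},{"dp":[0,0,0],"angular":[0,0,0]},{"dp":[0,0,0],"angular":[0,0,0]},{"dp":[0,0,0],"angular":[0,0,0]}]' 0 25
python3 -m crank '[{"dp":[0,0,0.6],"angular":[0,0,0]},{"dp":[0,0,1],"angular":[0,0,0]},{"dp":[0,0,1],"angular":[0,0,0]},{"dp":[0,0,1],"angular":[0,0,0]},{"dp":[0,0,1],"angular":[0,0,0]},{"dp":[0,0,1],"angular":[0,0,0]},{"dp":[0,0,0.6],"angular":[0,0,0]}]'
python3 -c "
from h import *
b=np.array([.568,.1123]);v=np.array([-.0645,.998]);u=np.array([.998,.0645])
go([*(b-.036*v-.03*u),.17],0,A0)"
```

```text
t: 32.23
position: [0.4364, 0.4238, 0.0239]
tool_rot: [-0.0, 0.773, 0.635, -0.0]
wrist_force: [0.3, 0.7, 0.2]
grip_width: 0.0688
gripper_force: 0.0
t: 32.82
position: [0.4369, 0.4245, 0.0253]
tool_rot: [-0.0, 0.773, 0.635, 0.001]
wrist_force: [0.1, -0.7, 6.3]
grip_width: 0.0456
gripper_force: 25.0
t: 33.4
position: [0.4364, 0.4249, 0.1826]
tool_rot: [-0.001, 0.772, 0.635, 0.002]
wrist_force: [0.4, 0.4, -0.3]
grip_width: 0.0457
gripper_force: 25.0
pos [0.4364 0.4249 0.1826] dp/25mm [  4.16 -14.02  -0.5 ] rot/.1 [-1.000e-02  3.000e-02 -1.312e+01] q [-0.13  0.67 -1.01  1.69  0.62  1.13 -1.51]
```

```bash
python3 -m crank '[{"dp":[0.28,-0.8,0],"angular":[0,0,-0.8]},{"dp":[0.28,-0.95,0],"angular":[0,0,-0.88]},{"dp":[0.28,-0.95,0],"angular":[0,0,-0.88]},{"dp":[0.28,-0.95,0],"angular":[0,0,-0.88]},{"dp":[0.28,-0.95,0],"angular":[0,0,-0.88]},{"dp":[0.28,-0.95,0],"angular":[0,0,-0.88]},{"dp":[0.28,-0.95,0],"angular":[0,0,-0.88]},{"dp":[0.28,-0.95,0],"angular":[0,0,-0.88]},{"dp":[0.28,-0.95,0],"angular":[0,0,-0.88]},{"dp":[0.28,-0.95,0],"angular":[0,0,-0.88]},{"dp":[0.28,-0.95,0],"angular":[0,0,-0.88]},{"dp":[0.28,-0.95,0],"angular":[0,0,-0.88]},{"dp":[0.28,-0.95,0],"angular":[0,0,-0.88]},{"dp":[0.28,-0.95,0],"angular":[0,0,-0.88]},{"dp":[0.26,-0.9,0],"angular":[0,0,-0.88]},{"dp":[0,0,0],"angular":[0,0,0]},{"dp":[0,0,0],"angular":[0,0,0]}]'
python3 -c "
from h import *
b=np.array([.568,.1123]);v=np.array([-.0645,.998]);u=np.array([.998,.0645])
go([*(b-.036*v-.03*u),.1005],0,A0)"
```

```text
t: 34.82
position: [0.5407, 0.0714, 0.1791]
tool_rot: [-0.0, 1.0, 0.031, -0.0]
wrist_force: [-0.5, 1.1, -0.0]
grip_width: 0.0459
gripper_force: 25.0
pos [0.5407 0.0714 0.1791] dp/25mm [-0.01  0.12 -3.14] rot/.1 [-0.   -0.    0.03] q [ 0.39  0.45 -0.73  1.86  0.36  0.97 -2.01]
```

Well aligned. I'll lower, release, rise and head for jar A.

```bash
python3 -m crank '[{"dp":[0,0.1,-0.6],"angular":[0,0,0]},{"dp":[0,0,-0.9],"angular":[0,0,0]},{"dp":[0,0,-0.8],"angular":[0,0,0]},{"dp":[0,0,-0.6],"angular":[0,0,0]},{"dp":[0,0,-0.24],"angular":[0,0,0]},{"dp":[0,0,0],"angular":[0,0,0]}]'
python3 -m crank '[{"dp":[0,0,0],"angular":[0,0,0]},{"dp":[0,0,0],"angular":[0,0,0]},{"dp":[0,0,0.7],"angular":[0,0,0]},{"dp":[0,0,1],"angular":[0,0,0]},{"dp":[0,0,1],"angular":[0,0,0]},{"dp":[0,0,1],"angular":[0,0,0]},{"dp":[0,0.4,1],"angular":[0,0,0.5]},{"dp":[0,0.9,0.5],"angular":[0,0,0.5]},{"dp":[0,0.9,0],"angular":[0,0,0.5]},{"dp":[0,0.9,0],"angular":[0,0,0.5]},{"dp":[0.1,0.9,0],"angular":[0,0,0.5]},{"dp":[0.2,0.9,0],"angular":[0,0,0.5]},{"dp":[0.2,0.9,0],"angular":[0,0,0.5]},{"dp":[0.2,0.9,0],"angular":[0,0,0.5]},{"dp":[0.2,0.9,0],"angular":[0,0,0.5]},{"dp":[0.2,0.9,0],"angular":[0,0,0.5]},{"dp":[0.2,0.9,0],"angular":[0,0,0.5]},{"dp":[0.2,0.9,0],"angular":[0,0,0.5]},{"dp":[0.2,0.9,0],"angular":[0,0,0.5]},{"dp":[0,0,0],"angular":[0,0,0]}]' 0.58
python3 - <<'E'
from h import *
im,cm=snap('wrist','w13');g=blobs(im,(40,70,40),(85,255,255))[0];print(g)
for b in g: print(plane(cm,b[0],.057))
ct,cs=arm.camera_model('top'),arm.camera_model('side')
for n in('top','side'):
    i,c=snap(n,n[0]+'13');print(n,[(b[0],plane(c,b[0],.055).round(3)) for b in blobs(i,(40,70,40),(85,255,255))[0] if b[1][4]<300])
go([.587,.378,.024],0,A0+.6)
E
```

```text
t: 35.32
position: [0.5402, 0.0768, 0.1003]
tool_rot: [-0.001, 0.999, 0.033, -0.0]
wrist_force: [0.9, 0.1, -0.3]
grip_width: 0.0451
gripper_force: 25.0
t: 36.98
position: [0.5818, 0.3605, 0.2312]
tool_rot: [-0.003, 0.936, 0.353, 0.001]
wrist_force: [-1.4, 0.4, -0.5]
grip_width: 0.0532
gripper_force: 0.0
[([313.5, 169.2], [291, 146, 47, 47, 1697])]
[0.58888131 0.37784758 0.057     ]
top [([362.1, 199.3], array([ 0.615, -0.131,  0.055])), ([344.1, 200.3], array([ 0.612, -0.064,  0.055])), ([305.4, 218.4], array([0.547, 0.079, 0.055])), ([324.9, 321.5], array([0.18 , 0.014, 0.055]))]
side [([359.0, 197.1], array([ 0.622, -0.134,  0.055])), ([338.7, 200.5], array([ 0.619, -0.068,  0.055])), ([319.7, 204.7], array([ 0.613, -0.005,  0.055])), ([201.7, 226.9], array([0.589, 0.374, 0.055])), ([637.3, 339.2], array([ 0.101, -0.848,  0.055]))]
pos [0.5831 0.3548 0.2308] dp/25mm [ 0.16  0.93 -8.27] rot/.1 [-0.   -0.   -0.49] q [-0.06  0.67 -0.85  1.46  0.52  1.25 -1.82]
```

```bash
python3 -m crank '[{"dp":[0.1,0.45,-0.3],"angular":[0,0,0]},{"dp":[0.1,0.45,-0.7],"angular":[0,0,0]},{"dp":[0,0,-1],"angular":[0,0,0]},{"dp":[0,0,-1],"angular":[0,0,0]},{"dp":[0,0,-1],"angular":[0,0,0]},{"dp":[0,0,0],"angular":[0,0,0]},{"dp":[0,0,0],"angular":[0,0,0]}]' 0.75
python3 - <<'E'
from h import *
im,cm=snap('wrist','w14');g=blobs(im,(40,70,40),(85,255,255))[0];print(g)
for b in g: print(plane(cm,b[0],.057))
go([.588,.3775,.0245],0,A0+.6)
E
```

```text
t: 37.72
position: [0.588, 0.3766, 0.1294]
tool_rot: [-0.0, 0.937, 0.349, -0.001]
wrist_force: [-0.1, 0.7, 0.2]
grip_width: 0.0689
gripper_force: 0.0
[([320.9, 208.0], [290, 176, 63, 64, 3158])]
[0.5897109  0.37849055 0.057     ]
pos [0.5887 0.3776 0.1313] dp/25mm [-0.03 -0.01 -4.27] rot/.1 [-0.01  0.   -0.48] q [-0.12  0.79 -0.79  1.5   0.6   1.11 -1.89]
```

```bash
python3 -m crank '[{"dp":[0,0,-0.9],"angular":[0,0,0]},{"dp":[0,0,-1],"angular":[0,0,0]},{"dp":[0,0,-1],"angular":[0,0,0]},{"dp":[0,0,-0.9],"angular":[0,0,0]},{"dp":[0,0,-0.47],"angular":[0,0,0]},{"dp":[0,0,0],"angular":[0,0,0]}]'
python3 -m crank '[{"dp":[0,0,0],"angular":[0,0,0]},{"dp":[0,0,0],"angular":[0,0,0]},{"dp":[0,0,0],"angular":[0,0,0]},{"dp":[0,0,0],"angular":[0,0,0]},{"dp":[0,0,0],"angular":[0,0,0]},{"dp":[0,0,0],"angular":[0,0,0]},{"dp":[0,0,0],"angular":[0,0,0]}]' 0 25
python3 -m crank '[{"dp":[0,0,0.6],"angular":[0,0,0]},{"dp":[0,0,1],"angular":[0,0,0]},{"dp":[0,0,1],"angular":[0,0,0]},{"dp":[0,0,1],"angular":[0,0,0]},{"dp":[0,0,1],"angular":[0,0,0]},{"dp":[0,0,1],"angular":[0,0,0]},{"dp":[0,0,0.6],"angular":[0,0,0]}]'
python3 -c "
from h import *
b=np.array([.568,.1123]);v=np.array([-.0645,.998]);u=np.array([.998,.0645])
go([*(b+.042*v-.01*u),.18],0,A0)"
```

```text
t: 38.27
position: [0.5879, 0.3769, 0.0227]
tool_rot: [-0.0, 0.937, 0.349, -0.001]
wrist_force: [-0.1, 0.4, -0.0]
grip_width: 0.0687
gripper_force: 0.0
t: 38.85
position: [0.5892, 0.3784, 0.0257]
tool_rot: [-0.001, 0.937, 0.349, 0.001]
wrist_force: [-1.3, -0.6, 5.9]
grip_width: 0.0454
gripper_force: 25.0
t: 39.43
position: [0.5887, 0.3785, 0.1827]
tool_rot: [-0.001, 0.937, 0.349, 0.002]
wrist_force: [0.1, -0.3, 0.1]
grip_width: 0.0456
gripper_force: 25.0
pos [0.5887 0.3785 0.1827] dp/25mm [-1.34 -9.   -0.11] rot/.1 [-0.02  0.04 -6.49] q [-0.11  0.74 -0.82  1.46  0.56  1.18 -1.87]
```

```bash
python3 -m crank '[{"dp":[-0.3,-0.8,0],"angular":[0,0,-0.65]},{"dp":[-0.3,-0.92,0],"angular":[0,0,-0.65]},{"dp":[-0.3,-0.92,0],"angular":[0,0,-0.65]},{"dp":[-0.3,-0.92,0],"angular":[0,0,-0.65]},{"dp":[-0.14,-0.92,0],"angular":[0,0,-0.65]},{"dp":[0,-0.92,0],"angular":[0,0,-0.65]},{"dp":[0,-0.9,0],"angular":[0,0,-0.65]},{"dp":[0,-0.9,0],"angular":[0,0,-0.65]},{"dp":[0,-0.9,0],"angular":[0,0,-0.65]},{"dp":[0,-0.9,0],"angular":[0,0,-0.64]},{"dp":[0,0,0],"angular":[0,0,0]},{"dp":[0,0,0],"angular":[0,0,0]}]'
python3 -c "
from h import *
b=np.array([.568,.1123]);v=np.array([-.0645,.998]);u=np.array([.998,.0645])
go([*(b+.042*v-.01*u),.1005],0,A0)"
```

```text
t: 40.43
position: [0.5548, 0.1513, 0.179]
tool_rot: [-0.0, 1.0, 0.031, 0.0]
wrist_force: [-0.3, -0.3, -0.9]
grip_width: 0.0452
gripper_force: 25.0
pos [0.5548 0.1513 0.179 ] dp/25mm [ 0.02  0.09 -3.14] rot/.1 [-0.    0.    0.02] q [ 0.24  0.5  -0.74  1.79  0.39  1.01 -2.16]
```

```bash
python3 -m crank '[{"dp":[0,0.1,-0.6],"angular":[0,0,0]},{"dp":[0,0,-0.9],"angular":[0,0,0]},{"dp":[0,0,-0.8],"angular":[0,0,0]},{"dp":[0,0,-0.6],"angular":[0,0,0]},{"dp":[0,0,-0.24],"angular":[0,0,0]},{"dp":[0,0,0],"angular":[0,0,0]}]'
python3 -m crank '[{"dp":[0,0,0],"angular":[0,0,0]},{"dp":[0,0,0],"angular":[0,0,0]},{"dp":[0,0,0.7],"angular":[0,0,0]},{"dp":[0,0,1],"angular":[0,0,0]},{"dp":[0,0,1],"angular":[0,0,0]},{"dp":[-0.3,0,1],"angular":[0,0,0]},{"dp":[-0.9,-0.7,1],"angular":[0,0,0]},{"dp":[-0.9,-0.7,0],"angular":[0,0,0]},{"dp":[-0.9,-0.7,0],"angular":[0,0,0]},{"dp":[-0.9,-0.7,0],"angular":[0,0,0]},{"dp":[-0.9,-0.7,0],"angular":[0,0,0]},{"dp":[0,-0.7,0],"angular":[0,0,0]},{"dp":[0,-0.7,0],"angular":[0,0,0]},{"dp":[0,0,0],"angular":[0,0,0]},{"dp":[0,0,0],"angular":[0,0,0]}]' 0.58
python3 - <<'E'
from h import *
im,cm=snap('wrist','w15');snap('top','t15');i,cs=snap('side','s15')
t=cv2.imread('pics/t15.png')
cv2.imwrite('pics/c15.png',np.vstack([cv2.resize(im,(512,320)),cv2.resize(t[160:240,240:400],(512,256))]))
print(proj(cm,[.4755,.032,.12]),proj(cs,[.4755,.032,.12]))
go([.43,.03,.102],np.radians(20),A0)
E
```

```text
t: 40.93
position: [0.5547, 0.157, 0.1003]
tool_rot: [-0.001, 0.999, 0.034, 0.0]
wrist_force: [0.8, -0.4, 0.0]
grip_width: 0.0452
gripper_force: 25.0
t: 42.18
position: [0.4349, 0.0326, 0.2184]
tool_rot: [-0.0, 0.999, 0.032, 0.001]
wrist_force: [-0.2, 0.1, 0.6]
grip_width: 0.0533
gripper_force: 0.0
[324.80998034 152.56105805] [313.2152303 243.9670411]
pos [0.4349 0.034  0.218 ] dp/25mm [-0.2  -0.16 -4.64] rot/.1 [ 0.21 -3.48 -0.02] q [ 0.6   0.19 -0.82  2.06  0.16  0.96 -1.81]
```

View pics/c15.png

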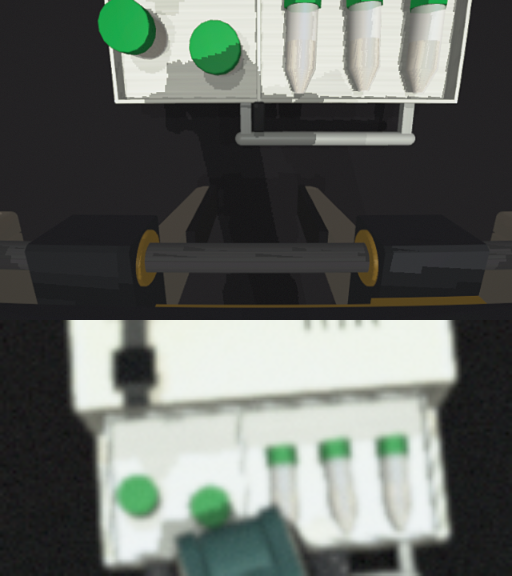

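Both jars are upright in the left bay and all three tubes are in the right bay. Next I push the tray in with closed fingers on the fin's front.

```bash
python3 -m crank '[{"dp":[-0.1,0,0],"angular":[0.04,-0.6,0]},{"dp":[-0.1,-0.08,0],"angular":[0.04,-0.6,0]},{"dp":[0,-0.08,-0.5],"angular":[0.04,-0.6,0]},{"dp":[0,0,-1],"angular":[0.04,-0.6,0]},{"dp":[0,0,-1],"angular":[0.04,-0.6,0]},{"dp":[0,0,-1],"angular":[0,-0.48,0]},{"dp":[0,0,-0.8],"angular":[0,0,0]},{"dp":[0,0,-0.34],"angular":[0,0,0]},{"dp":[0,0,0],"angular":[0,0,0]}]' 0
python3 -c "
from h import *
go([.609,.0415,.102],np.radians(20),A0)"
```

```text
t: 43.08
position: [0.4285, 0.0293, 0.1029]
tool_rot: [-0.004, 0.985, 0.033, 0.169]
wrist_force: [0.0, -0.2, 0.6]
grip_width: 0.0006
gripper_force: 0.0
pos [0.4285 0.0293 0.1029] dp/25mm [ 7.22  0.49 -0.04] rot/.1 [ 0.03 -0.1  -0.02] q [ 0.4   0.21 -0.61  2.43  0.66  0.26 -2.3 ]
```

```bash
python3 -m crank '[{"dp":[0.3,0.02,0],"angular":[0,0,0]},{"dp":[0.4,0.026,0],"angular":[0,0,0]},{"dp":[0.3,0.02,0],"angular":[0,0,0]},{"dp":[0.3,0.02,0],"angular":[0,0,0]},{"dp":[0.4,0.026,0],"angular":[0,0,0]},{"dp":[0.4,0.026,0],"angular":[0,0,0]},{"dp":[0.4,0.026,0],"angular":[0,0,0]},{"dp":[0.4,0.026,0],"angular":[0,0,0]},{"dp":[0.4,0.026,0],"angular":[0,0,0]},{"dp":[0.4,0.026,0],"angular":[0,0,0]},{"dp":[0.4,0.026,0],"angular":[0,0,0]},{"dp":[0.4,0.026,0],"angular":[0,0,0]},{"dp":[0.4,0.026,0],"angular":[0,0,0]},{"dp":[0.4,0.026,0],"angular":[0,0,0]},{"dp":[0.4,0.026,0],"angular":[0,0,0]},{"dp":[0.4,0.026,0],"angular":[0,0,0]},{"dp":[0.4,0.026,0],"angular":[0,0,0]},{"dp":[0.3,0.02,0],"angular":[0,0,0]},{"dp":[0.2,0.02,0],"angular":[0,0,0]}]'
python3 -m crank '[{"dp":[0.2,0.02,0],"angular":[0,0,0]},{"dp":[0.2,0.02,0],"angular":[0,0,0]},{"dp":[0.1,0,0],"angular":[0,0,0]},{"dp":[0,0,0],"angular":[0,0,0]}]'
python3 -c "
from h import *
go([.609,.0415,.102],np.radians(20),A0)"
```

```text
t: 44.67
position: [0.6062, 0.0393, 0.1049]
tool_rot: [-0.004, 0.985, 0.031, 0.171]
wrist_force: [-2.0, -1.1, 0.4]
grip_width: 0.0004
gripper_force: 0.8
t: 45.0
position: [0.6104, 0.0396, 0.1023]
tool_rot: [-0.001, 0.986, 0.032, 0.164]
wrist_force: [-26.9, -1.8, 19.0]
grip_width: 0.0005
gripper_force: 13.3
pos [0.6104 0.0396 0.1023] dp/25mm [-0.05  0.08 -0.01] rot/.1 [ 0.1  -0.19  0.02] q [ 0.32  0.49 -0.56  2.02  0.7   0.45 -2.25]
```

```bash
python3 -m crank '[{"dp":[-0.4,-0.03,0],"angular":[0,0,0]},{"dp":[-0.8,-0.05,0],"angular":[0,0,0]},{"dp":[-0.8,-0.2,0.6],"angular":[0,0.5,0]},{"dp":[-0.8,-0.4,0.8],"angular":[0,0.5,0]},{"dp":[-0.8,-0.4,0.8],"angular":[0,0.5,0]},{"dp":[-0.8,-0.4,0.6],"angular":[0,0.6,0]},{"dp":[-0.8,-0.4,0],"angular":[0,0.6,0]},{"dp":[-0.8,-0.4,0],"angular":[0,0.5,0]},{"dp":[0,0,0],"angular":[0,0,0]}]' 0.38
python3 - <<'E'
from h import *
i,cs=snap('side','s16');im,cm=snap('wrist','w16')
go([.4565,-.0568,.12],0,A0+np.pi/2)
E
```

```text
t: 45.75
position: [0.4669, -0.0187, 0.1752]
tool_rot: [-0.008, 0.999, 0.029, 0.011]
wrist_force: [-0.3, -0.8, 0.3]
grip_width: 0.035
gripper_force: 0.0
pos [ 0.4684 -0.0167  0.1751] dp/25mm [-0.48 -1.6  -2.2 ] rot/.1 [-0.34  0.06 15.75] q [ 0.71  0.32 -0.84  2.05  0.29  0.87 -1.81]
```

View pics/w16.png

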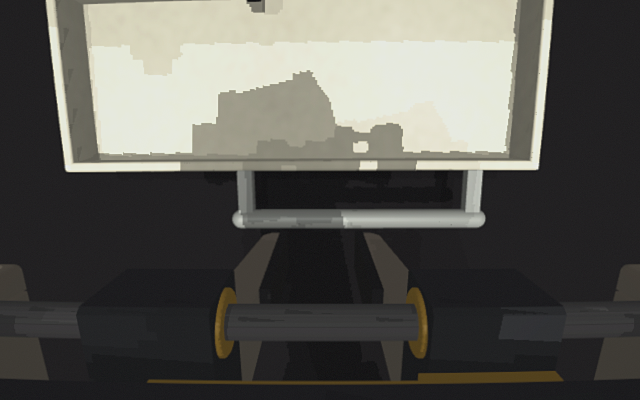

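The tray is home, the door pan is empty, and the bar is at row 218, columns 235–485. I'll turn and grip it.

```bash
python3 -c "
from h import *
c=arm.camera_model('wrist');print(plane(c,(240,218),.055),plane(c,(480,218),.055))"
python3 -m crank '[{"dp":[-0.03,-0.1,0],"angular":[-0.1,0,0.98]},{"dp":[-0.03,-0.1,0],"angular":[-0.1,0,0.98]},{"dp":[-0.03,-0.1,0],"angular":[-0.1,0,0.98]},{"dp":[-0.03,-0.1,0],"angular":[0,0,0.98]},{"dp":[-0.03,-0.1,0],"angular":[0,0,0.98]},{"dp":[-0.03,-0.1,0],"angular":[0,0,0.98]},{"dp":[-0.03,-0.1,0],"angular":[0,0,0.98]},{"dp":[-0.03,-0.1,0],"angular":[0,0,0.98]},{"dp":[-0.03,-0.1,0],"angular":[0,0,0.98]},{"dp":[-0.03,-0.1,0],"angular":[0,0,0.98]},{"dp":[-0.03,-0.1,0],"angular":[0,0,0.98]},{"dp":[-0.03,-0.1,0],"angular":[0,0,0.98]},{"dp":[-0.03,-0.1,0],"angular":[0,0,0.98]},{"dp":[-0.03,-0.1,0],"angular":[0,0,0.98]},{"dp":[-0.03,-0.1,0],"angular":[0,0,0.98]},{"dp":[-0.03,-0.1,0],"angular":[0,0,0.98]},{"dp":[0,0,0],"angular":[0,0,0]}]' 0.38
python3 -c "
from h import *
go([.4565,-.0568,.046],0,A0+np.pi/2)"
```

```text
[0.44822317 0.05538069 0.055     ] [ 0.46157002 -0.15486761  0.055     ]
t: 47.27
position: [0.4564, -0.0559, 0.1747]
tool_rot: [-0.002, 0.685, 0.729, 0.012]
wrist_force: [0.4, -0.5, 0.3]
grip_width: 0.035
gripper_force: 0.0
pos [ 0.4564 -0.0559  0.1747] dp/25mm [ 0.   -0.04 -5.15] rot/.1 [-0.2   0.13  0.03] q [ 1.05  0.48 -1.21  2.05  0.53  0.97 -0.36]
```

```bash
python3 -m crank '[{"dp":[0,0,-0.7],"angular":[-0.2,0.13,0.03]},{"dp":[0,0,-0.9],"angular":[0,0,0]},{"dp":[0,0,-0.9],"angular":[0,0,0]},{"dp":[0,0,-0.9],"angular":[0,0,0]},{"dp":[0,0,-0.9],"angular":[0,0,0]},{"dp":[0,0,-0.8],"angular":[0,0,0]},{"dp":[0,0,0],"angular":[0,0,0]}]'
python3 -m crank '[{"dp":[0,0,0],"angular":[0,0,0]},{"dp":[0,0,0],"angular":[0,0,0]},{"dp":[0,0,0],"angular":[0,0,0]},{"dp":[0,0,0],"angular":[0,0,0]},{"dp":[0,0,0],"angular":[0,0,0]}]' 0 15
python3 -c "
from h import *
go([.4565,-.0568,.046],0,A0+np.pi/2)"
```

```text
t: 47.85
position: [0.4539, -0.0555, 0.0447]
tool_rot: [-0.002, 0.685, 0.728, -0.002]
wrist_force: [-1.6, -0.1, 0.2]
grip_width: 0.0348
gripper_force: 0.0
t: 48.27
position: [0.4571, -0.0563, 0.0486]
tool_rot: [0.001, 0.685, 0.728, 0.0]
wrist_force: [2.1, 1.8, 0.8]
grip_width: 0.0154
gripper_force: 15.0
pos [ 0.4571 -0.0563  0.0486] dp/25mm [-0.03 -0.02 -0.1 ] rot/.1 [0.01 0.02 0.03] q [ 0.82  0.65 -0.95  2.13  0.79  0.77 -0.59]
```

```bash
python3 -m crank '[{"dp":[0,0,0.69],"angular":[0,0,0]},{"dp":[0.06,0,0.69],"angular":[0,0,0]},{"dp":[0.12,0.01,0.68],"angular":[0,0,0]},{"dp":[0.18,0.01,0.67],"angular":[0,0,0]},{"dp":[0.24,0.015,0.65],"angular":[0,0,0]},{"dp":[0.3,0.02,0.625],"angular":[0,0,0]},{"dp":[0.35,0.02,0.6],"angular":[0,0,0]},{"dp":[0.4,0.025,0.56],"angular":[0,0,0]},{"dp":[0.45,0.03,0.52],"angular":[0,0,0]}]'
python3 -m crank '[{"dp":[0.5,0.03,0.48],"angular":[0,0,0]},{"dp":[0.54,0.035,0.43],"angular":[0,0,0]},{"dp":[0.58,0.035,0.38],"angular":[0,0,0]},{"dp":[0.61,0.04,0.33],"angular":[0,0,0]},{"dp":[0.635,0.04,0.27],"angular":[0,0,0]},{"dp":[0.66,0.04,0.22],"angular":[0,0,0]},{"dp":[0.67,0.04,0.16],"angular":[0,0,0]},{"dp":[0.69,0.045,0.09],"angular":[0,0,0]},{"dp":[0.3,0.02,0.02],"angular":[0,0,0]},{"dp":[0.1,0,0],"angular":[0,0,0]},{"dp":[0,0,0],"angular":[0,0,0]},{"dp":[0,0,0],"angular":[0,0,0]}]'
python3 -c "
from h import *
s=arm.read_state();print((np.array(s['position'][:2])-[.645,.012])@[.998,.0645],s['q'])"
```

```text
t: 49.02
position: [0.5088, -0.0531, 0.1896]
tool_rot: [0.0, 0.685, 0.728, 0.0]
wrist_force: [6.8, 2.9, -18.6]
grip_width: 0.0152
gripper_force: 15.0
t: 50.02
position: [0.639, -0.045, 0.2502]
tool_rot: [-0.001, 0.685, 0.729, -0.002]
wrist_force: [-4.3, -0.7, 4.8]
grip_width: 0.0154
gripper_force: 15.0
-0.009641148241830088 [ 0.70472513  0.67023249 -1.06064899  1.53943667  0.5998689   1.29272329
 -0.37252704]
```

```bash
python3 -m crank '[{"dp":[0.2,0.01,0],"angular":[0,0,0]},{"dp":[0.1,0,0],"angular":[0,0,0]},{"dp":[0,0,0],"angular":[0,0,0]},{"dp":[0,0,0],"angular":[0,0,0]}]'
python3 -m crank '[{"dp":[0,0,0],"angular":[0,0,0]},{"dp":[0,0,0],"angular":[0,0,0]},{"dp":[0,0,0],"angular":[0,0,0]},{"dp":[0,0,0.5],"angular":[0,0,0]},{"dp":[0,0,0.8],"angular":[0,0,0]},{"dp":[0,0,0.8],"angular":[0,0,0]},{"dp":[-0.5,0,1],"angular":[0,0,0]},{"dp":[-0.8,-0.5,0.5],"angular":[0,0,0]},{"dp":[-1,-0.5,0],"angular":[0,0,0]},{"dp":[-1,-0.5,0],"angular":[0,0,0]},{"dp":[-1,-0.5,0],"angular":[0,0,0]},{"dp":[-1,-0.5,0],"angular":[0,0,0]},{"dp":[0,0,0],"angular":[0,0,0]}]' 0.4
python3 - <<'E'
from h import *
t,ct=snap('top','t17');s,cs=snap('side','s17');print(arm.read_state()['position'])
cv2.imwrite('pics/c17.png',np.vstack([cv2.resize(t[100:220,245:395],(375,300),interpolation=2),cv2.resize(s[90:225,225:390],(366,300),interpolation=2)[:, :366] if 0 else cv2.resize(s[90:225,225:390],(375,300),interpolation=2)]))
# black pad
for n,im,cm,(x0,y0,x1,y1) in(('t',t,ct,(270,160,295,185)),('s',s,cs,(250,155,275,185))):
    m=(im[y0:y1,x0:x1].max(2)<45).astype(np.uint8);N,l,st,c=cv2.connectedComponentsWithStats(m)
    print(n,[((c[i]+[x0,y0]).round(1),st[i].tolist()) for i in range(1,N) if st[i][4]>10])
E
```

```text
t: 50.35
position: [0.6392, -0.0449, 0.25]
tool_rot: [-0.006, 0.685, 0.729, -0.009]
wrist_force: [-27.0, -2.2, 19.1]
grip_width: 0.0152
gripper_force: 15.0
t: 51.43
position: [0.5122, -0.1113, 0.3396]
tool_rot: [0.001, 0.687, 0.727, -0.003]
wrist_force: [1.1, -0.0, 0.3]
grip_width: 0.0367
gripper_force: 0.0
[ 0.51530048 -0.10879747  0.34011188]
t [(array([281.5, 173.8]), [7, 9, 10, 11, 96])]
s [(array([262.5, 169. ]), [6, 8, 15, 14, 149])]
```

View pics/c17.png

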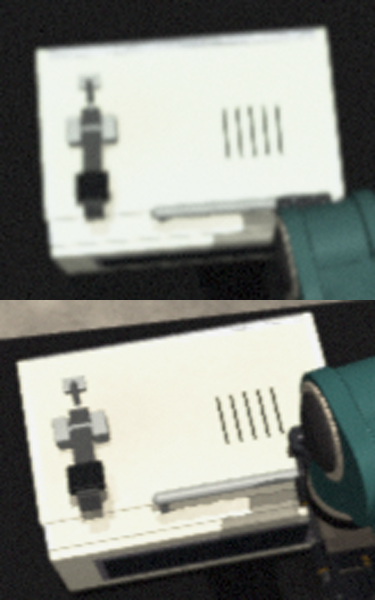

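The view shows the door shut flush and the latch pad at top (281.5,173.8) and side (262.5,169). Next is pressing the latch.

```bash
python3 -c "
from h import *
ct,cs=arm.camera_model('top'),arm.camera_model('side')
x,e=tri([(ct,(281.3,173.8)),(cs,(262.5,168.5))]);print(x,e)
for z in(.26,.27,.28):print(plane(ct,(281.3,173.8),z),plane(cs,(262.5,168.5),z))
go([x[0],x[1],.34],0,A0+np.pi/2)"
```

```text
[0.66476863 0.14443216 0.27914665] [1.3, 1.3]
[0.66919246 0.14767948 0.26      ] [0.67315613 0.14519983 0.26      ]
[0.66686599 0.14667606 0.27      ] [0.66877876 0.14410573 0.27      ]
[0.66453952 0.14567264 0.28      ] [0.66440139 0.14301162 0.28      ]
pos [ 0.5153 -0.1088  0.3401] dp/25mm [ 5.98 10.13 -0.  ] rot/.1 [0.03 0.   0.06] q [ 1.11  0.41 -1.25  1.69  0.4   1.33 -0.15]
```

```bash
python3 -m crank '[{"dp":[0.3,0.8,0],"angular":[0,0,-0.5]},{"dp":[0.54,0.93,0],"angular":[0,0,-0.5]},{"dp":[0.54,0.93,0],"angular":[0,0,-0.5]},{"dp":[0.54,0.93,0],"angular":[0,0,-0.5]},{"dp":[0.54,0.93,0],"angular":[0,0,-0.5]},{"dp":[0.54,0.93,0],"angular":[0,0,-0.5]},{"dp":[0.54,0.93,0],"angular":[0,0,-0.5]},{"dp":[0.54,0.93,0],"angular":[0,0,-0.5]},{"dp":[0.54,0.93,0],"angular":[0,0,-0.5]},{"dp":[0.7,0.93,0],"angular":[0,0,-0.5]},{"dp":[0.7,0.93,0],"angular":[0,0,-0.5]},{"dp":[0,0,0],"angular":[0,0,0]},{"dp":[0,0,0],"angular":[0,0,0]}]' 0
python3 -m crank '[{"dp":[0,0,-0.5],"angular":[0,0,0]},{"dp":[0,0,-0.5],"angular":[0,0,0]},{"dp":[0,0,-0.5],"angular":[0,0,0]},{"dp":[0,0,-0.5],"angular":[0,0,0]}]'
python3 -c "
from h import *
go([.666,.1445,.27],0,A0+np.pi/2-.55)"
```

```text
t: 52.62
position: [0.6659, 0.1492, 0.3385]
tool_rot: [-0.001, 0.856, 0.518, -0.001]
wrist_force: [-0.4, 0.4, 0.2]
grip_width: 0.0004
gripper_force: 0.0
t: 52.95
position: [0.6654, 0.1434, 0.2872]
tool_rot: [-0.0, 0.857, 0.515, -0.002]
wrist_force: [0.1, -0.1, -0.4]
grip_width: 0.0001
gripper_force: 0.0
pos [0.6654 0.1434 0.2872] dp/25mm [ 0.02  0.04 -0.69] rot/.1 [ 0.01 -0.03  0.04] q [ 0.31  0.65 -0.94  1.39  0.52  1.36 -1.12]
```

```bash
python3 -m crank '[{"dp":[0,0,-0.4],"angular":[0,0,0]},{"dp":[0,0,-0.4],"angular":[0,0,0]},{"dp":[0,0,-0.3],"angular":[0,0,0]}]'
python3 -m crank '[{"dp":[0,0,-0.4],"angular":[0,0,0]},{"dp":[0,0,-0.4],"angular":[0,0,0]}]'
python3 -m crank '[{"dp":[0,0,-0.3],"angular":[0,0,0]}]'
```

```text
t: 53.2
position: [0.6654, 0.1443, 0.2607]
tool_rot: [-0.0, 0.857, 0.515, -0.001]
wrist_force: [-1.3, 0.0, 2.3]
grip_width: 0.0005
gripper_force: 1.0
t: 53.37
position: [0.6658, 0.1446, 0.2406]
tool_rot: [-0.0, 0.857, 0.515, -0.001]
wrist_force: [-4.6, -2.5, 34.8]
grip_width: 0.0003
gripper_force: 21.3
t: 53.45
position: [0.666, 0.1449, 0.24]
tool_rot: [0.001, 0.857, 0.515, -0.0]
wrist_force: [-19.9, -11.9, 63.0]
grip_width: 0.0004
gripper_force: 31.4
```

```bash
python3 -m crank '[{"dp":[0,0,0.8],"angular":[0,0,0]},{"dp":[0,0,1],"angular":[0,0,0]},{"dp":[0,0,1],"angular":[0,0,0]},{"dp":[0,0,1],"angular":[0,0,0]},{"dp":[-1,-0.5,0.5],"angular":[0,0,0]},{"dp":[-1,-0.8,0],"angular":[0,0,0]},{"dp":[-1,-0.8,0],"angular":[0,0,0]},{"dp":[-1,-0.8,0],"angular":[0,0,0]},{"dp":[-1,-0.8,0],"angular":[0,0,0]},{"dp":[-1,-0.8,0],"angular":[0,0,0]},{"dp":[-1,-0.8,0],"angular":[0,0,0]},{"dp":[0,0,0],"angular":[0,0,0]},{"dp":[0,0,0],"angular":[0,0,0]}]'
python3 - <<'E'
from h import *
t,ct=snap('top','t18');s,cs=snap('side','s18')
cv2.imwrite('pics/c18.png',np.hstack([cv2.resize(t[100:220,170:400],(460,240)),cv2.resize(s[90:225,225:390],(330,270))[:240]]))
for n,im,cm,(x0,y0,x1,y1) in(('t',t,ct,(270,160,295,190)),('s',s,cs,(250,155,275,190))):
    m=(im[y0:y1,x0:x1].max(2)<45).astype(np.uint8);N,l,st,c=cv2.connectedComponentsWithStats(m)
    print(n,[((c[i]+[x0,y0]).round(1),st[i].tolist()) for i in range(1,N) if st[i][4]>10])
E
```

```text
t: 54.53
position: [0.4903, 0.01, 0.3412]
tool_rot: [0.001, 0.858, 0.513, -0.001]
wrist_force: [-0.2, 0.2, -0.1]
grip_width: 0.0005
gripper_force: 0.0
t []
s [(array([264.6, 178.3]), [8, 16, 15, 16, 115])]
```

View pics/c18.png

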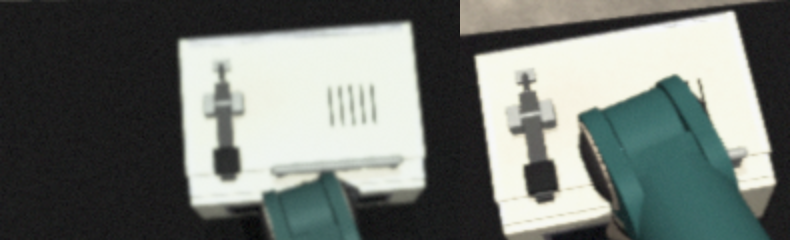

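The pad has moved from row 169 to row 178 in the side view and stays down, and the door is still shut. I'll hand in.

```bash
python3 -c "
from h import *
print(arm.close_job())"
```

```text
the job is handed in; nothing more can be done
None
```

I've handed the job in: all three tubes and both jars are in their compartments, the tray is home, the door is shut and the latch is holding down; the hand-in gave no verdict.

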